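# Load a dish into the bench reader's latched tray

### The job

The bench reader's tray was left caught on its first catch. Press the release button on top of the reader so that the tray springs right out, lay the petri dish flat in the nest of the tray, then push the tray gently back in, past its first catch, until it clicks fully home and stays there. Never press or push on the button or tray with more than 22 N, and leave the timer standing where it is.

Things in the scene. Friction and masses are not known exactly. Their poses are not given: they have to be found in the camera images.
- casing_front (a point): centre of the front face of the reader's casing, 31 mm above the worktop. The reader is a low white box, 200 mm deep, 190 wide, 62 high, fixed to the worktop, turned up to 0.3 rad. Axes: x straight into the casing (the way the tray is pushed home), y to the left seen from the front, z up.
- release_button (a point): centre of the top of the release button when up (the point stays with the casing), 71 mm above the worktop: round, grey, 24 mm across, 9 mm proud of the casing's top, 80 mm behind the front face, 62 mm right of the middle (-y). Goes straight down 7 mm, sprung: the catch lets go 4 to 5 mm down (about 4 N); about 5 N at the bottom, which is hard. Dips by itself as the tray rides over a catch.
- tray (a joint): how far the tray stands out, in m: 0 panel on the casing, 0.095 out at its stop. A spring (4 N in, 1.6 N out) drives it out in about 1 s once released. Starts on the first catch at about 0.045. The home catch holds it somewhere in 0.003 to 0.023: it is set differently on every reader, cannot be seen, and can only be felt.
- tray_panel (a point): centre of the outer face of the tray's front panel, 28.5 mm above the worktop: flat, upright, white, 176 mm wide, 42 high, 12 thick; moves with the tray, axes as casing_front; pushed along +x. Pushed slowly it resists with 2 to 4 N, about 7 N over each catch. 1.5 mm past the home catch it meets a stiff buffer, 12 N per mm. If not caught home it springs back to 45 mm or more.
- nest (a point): centre of the nest, on the tray's floor, 14 mm above the worktop and 58 mm behind the panel's outer face: a dark disc between four round-topped posts, 6 mm thick, 6.5 high, 38 mm from its centre at 38 degrees either side of the tray's x axis, front and rear. The +y and -y sides are free for fingers out to 5 mm high rims at 65 mm. Inside the casing until the tray is out.
- dish_center (a point): the middle, half-way up (6 mm), of a flat round dish of clear plastic with a pale filter in it, 66 mm across, 12 mm high, open on top, about 40 g; lies flat on the worktop left or right of the reader. To be held across its rim. z is its axis.
- timer_center (a point): the middle, half-way up, of a small white countdown timer that stands upright, 28 mm deep, 66 wide, 62 high, on the other side of the reader from the dish. Not to be moved.
Mind the look-alikes: they are no part of the job. What is meant by the part that bears dish_center is not blue, and is the smaller of those in its own colour.

How it is judged (in metres and radians):
On the way, in this order (a step that is already met when the one before it is completed fails the run):
1. the tray, released, has sprung fully out (value of joint tray above 0.088 m), for 0.2 s.
2. the dish lies flat in the nest of the open tray, let go (value of joint tray above 0.07 m and horizontal distance between dish_center and nest below 0.006 m and z of dish_center in the frame of nest below 0.009 m and angle between dish_center's own z axis and vertical below 0.08 rad and contact force between the fingers and dish below 0.1 N), for 0.2 s.
3. the tray is in past the first catch, as far as the home catch (value of joint tray below 0.028 m), for 0.1 s.
At the end, for the whole second after the job is handed in: With the robot clear, the tray stays in on its home catch (less than 28 mm out), the dish lies flat in the nest (centre within 6 mm, tilt under 0.08 rad), and the timer has moved less than 20 mm (value of joint tray below 0.028 m and horizontal distance between dish_center and nest below 0.006 m and z of dish_center in the frame of nest below 0.009 m and angle between dish_center's own z axis and vertical below 0.08 rad and distance of timer_center from where it was at the start of the episode below 0.02 m); the robot touches nothing.
It fails at once if the robot pushes on the tray with more than 22 N (contact force between any of the fingers, the arm and tray above 22 N).
It fails at once if the robot presses the release button with more than 22 N (contact force between any of the fingers, the arm and release above 22 N).
It fails at once if the timer is moved 20 mm or more (distance of timer_center from where it was at the start of the episode above 0.02 m).
It also fails if it takes over 72 s, if anything falls off the work surface, if the arm or the gripper's body presses on something with over 40 N, if the wrist force passes 120 N, or if a joint passes its speed limit or range.

### The arm

A 6-joint arm with a two-finger parallel gripper is mounted at the origin on a cart in front of the work surface, level with it; the furniture and walls round the work are solid. World frame = base frame: x ahead of the robot, y to its left, z up, the work surface at z = 0. Lengths are in m, angles in degrees, forces in N, time in s.
With the tool pointing down it reaches from about 0.4 to 0.825 m from the base axis. Payload 7 kg.
Tool frame: the origin (TCP) lies midway between the tips of the shut fingers; the grasp point (between the pads) lies 19 mm behind it; x points along the fingers, z is the direction in which the jaws open and shut, and the axes are right-handed (so a half turn about x gives the same grasp; the last joint's range is limited). The gripper opens to 88 mm and grips with 3 to 60 N. Pads are 19 mm wide; open, the fingers measure 130 mm over their backs; the gripper's body (78 mm by 193 mm) begins 47 mm behind the grasp point.
Start: joints at [90.648, 20.546, 0.682, 0, -70.136, -16.507], TCP at [0.184, 0.649, 0.227] pointing down, gripper open.
Joint ranges: [-176.03, 176.03], [-82.01, 121.73], [-58.28, 71.71], [-173.87, 95.51], [-174.79, -0.11], [-173.66, 173.66]. Speed limits (degrees/s): [136.94, 136.94, 172.46, 180, 180, 180].

### API

Orientations are given as [roll, pitch, yaw] about the fixed x, y, z axes, in that order (R = Rz(yaw) Ry(pitch) Rx(roll)).
In Python, from plant import get_state, capture, close_job gives the robot as it stands.
- The arm moves only by the tool play_rows, never from a script. Its argument "series" is one flat list of numbers, 4 for each row, row after row: the shift along the tool's x, y, z in m, then the turn about the tool's x in rad. In form: [tx, ty, tz, spin, tx, ty, tz, spin, ...]. A call has exactly 5 rows; each row shifts and turns the commanded pose from where the row before left it, along the tool's axes as they then stand; what a row does not reach is not made up. A row lasts 1/12 s, in which the tool goes at most 41.7 mm and 7.16 degrees, less where a joint would pass 70% of its speed; a pose out of reach is approached as far as the arm can. A call is refused whole if a number of a shift passes 0.0417 or a number of a turn 0.125, either way. A call with a gripper value outside its range is refused whole. "jaw" is the opening in per cent of the stroke, from 0 (shut) to 100 (fully open), set as the call begins (left out, the last holds). The fingers move at their own pace and stop on an object; "squeeze" is the grip in N (left out, the last holds). Time passes only in rows, so rows that do not move let the fingers close, or fill a call up. It gives the time, the measured TCP pose, the force and the opening at its end, in the units of the state.
- get_state(): the state, without advancing time (a new reading comes with each control period).
- capture(name): name is "scene" or "top"; returns a dict with "img" (384x512x3 uint8, blue, green, red), "K" (3x3 intrinsics, pixels), "k1" (the pictures are not rectified: a ray, as slopes to the right and down, at radius r is drawn at 1 + k1 r^2 times it, then the intrinsics apply), "world_from_camera" (4x4, takes a point from camera to world coordinates). Camera axes: x right, y down, z forward; pixel columns grow to the right and rows downward; lengths in m; the calibration is good to about 2 mm. A picture is of the moment at which its call begins. There is no depth.
- close_job(): hands the job in, once; it reports no verdict.
The state is a dict: "time_s": time; "joints": joint angles; "qd": joint speeds; "joint_torque": joint torques, N m; "tcp_pos": TCP position; "eef_rot": TCP orientation; "contact_force": force on the tool from outside, world axes, zero at the start; "moment": the same for the moment, N m; "gripper_width": finger opening in m.
Only numpy, scipy, OpenCV 4.12 (cv2) and the standard library are available. Lean on these libraries where they do the work, as an engineer would, in place of code of your own. Each camera call takes 0.05 s, during which the arm holds its last target.

## Working session

There is one attempt and no reset: what is moved stays moved. The work goes in short steps, Python scripts to look and compute and a tool call to move; the robot and the scene stay as the last step left them, time stands still between calls to the robot, and variables do not carry over. Pictures are saved under pics/ and viewed, and the job is handed in when it is done.

Besides the shell and the picture viewer there is one more tool, called after "Call:" in YAML: its name, and indented under it one key for each argument. play_rows: Moves the arm, as the interface text tells. Its arguments: {"type":"object","properties":{"series":{"type":"array","items":{"type":"number"}},"jaw":{"type":"number"},"squeeze":{"type":"number"}},"required":["series"]}

```bash
mkdir -p pics; ls
cat > h.py <<'E'
import numpy as np, cv2
from plant import get_state, capture, close_job
def ray(c,px):
    K=c["K"];k1=c["k1"];d=np.array([(px[0]-K[0][2])/K[0][0],(px[1]-K[1][2])/K[1][1]])
    u=d.copy()
    for _ in range(30): u=d/(1+k1*(u@u))
    T=np.array(c["world_from_camera"]);return T[:3,3],T[:3,:3]@np.array([u[0],u[1],1.])
def onz(c,px,z):
    o,d=ray(c,px);return o+d*(z-o[2])/d[2]
def proj(c,p):
    T=np.linalg.inv(np.array(c["world_from_camera"]));q=T[:3,:3]@np.array(p)+T[:3,3];u=q[:2]/q[2]
    u=u*(1+c["k1"]*(u@u));K=np.array(c["K"]);return np.array([K[0,0]*u[0]+K[0,2],K[1,1]*u[1]+K[1,2]])
E
python3 - <<'E'
from h import *
s=get_state();print(s)
for n in("scene","top"):
    c=capture(n);np.save(n+".npy",c,allow_pickle=True);cv2.imwrite(f"pics/{n}0.png",cv2.resize(c["img"],(800,600)));print(n,c["K"],c["k1"],c["world_from_camera"])
E
```

```text
pics
{'time_s': 0.0, 'joints': array([ 9.06472409e+01,  2.05900841e+01,  6.34820272e-01, -2.03097799e-02,
       -7.01346889e+01, -1.65077031e+01]), 'qd': array([-0.03042399,  0.1292692 ,  0.04253898,  0.07274078, -0.14486072,
       -0.0476593 ]), 'joint_torque': array([-4.73323835e-04, -5.82711017e+01,  2.93048537e+01,  6.99741796e+00,
        7.01118741e-03, -1.57665850e-04]), 'tcp_pos': array([0.18435623, 0.64884287, 0.22564528]), 'eef_rot': array([   4.52592643,   89.90804276, -101.34145227]), 'contact_force': array([-0.48038322,  0.43376784,  0.18059142]), 'moment': array([-7.24913163e-05,  7.47477091e-04, -2.23493141e-02]), 'gripper_width': 0.08759291650011818}
scene [[358.18525904   0.         259.15693003]
 [  0.         358.18525904 192.41532179]
 [  0.           0.           1.        ]] -0.07727733089330047 [[-0.84175566 -0.43300698  0.32241644  0.21864038]
 [-0.53959808  0.65627    -0.52739322  0.52641969]
 [ 0.01677271 -0.61791152 -0.78606872  0.88705228]
 [ 0.          0.          0.          1.        ]]
top [[359.08874568   0.         259.72448571]
 [  0.         359.08874568 191.71764833]
 [  0.           0.           1.        ]] -0.09346850473926616 [[-2.73265316e-02 -9.76834660e-01  2.12243511e-01  3.07041011e-01]
 [-9.99626523e-01  2.67619928e-02 -5.53271879e-03 -2.46707237e-02]
 [-2.75507839e-04 -2.12315433e-01 -9.77201147e-01  1.18167858e+00]
 [ 0.00000000e+00  0.00000000e+00  0.00000000e+00  1.00000000e+00]]
```

View pics/scene0.png

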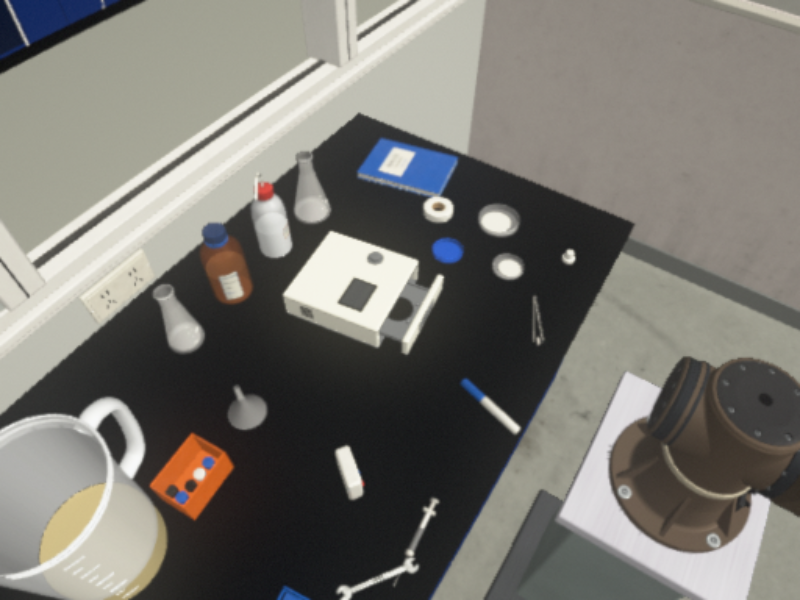

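View pics/top0.png

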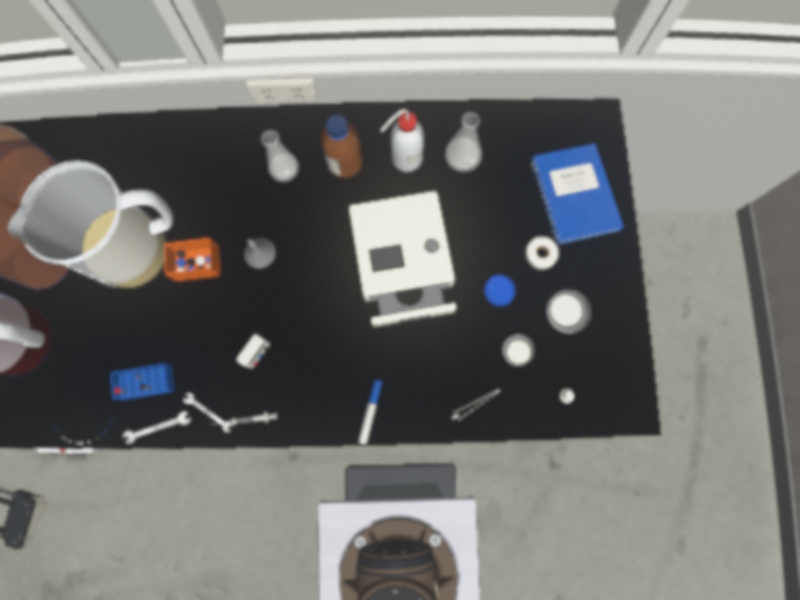

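The dish candidates are, in scene view pixels, the blue disc (447,250), a clear dish (498,220) and a smaller clear dish (508,266), which is at (518,350) in the top view. The smaller clear one fits: it isn't blue, and it's the smaller of its colour. I'll confirm this in a crop and measure.

Run:
```python
from h import *
s=np.load("scene.npy",allow_pickle=True).item();t=np.load("top.npy",allow_pickle=True).item()
a=cv2.resize(s["img"][110:230,250:400],(600,480),interpolation=cv2.INTER_CUBIC)
b=cv2.resize(t["img"][110:270,210:410],(800,600) ,interpolation=cv2.INTER_CUBIC)
cv2.imwrite("pics/cs.png",a);cv2.imwrite("pics/ct.png",b)
for n,c,roi in(("top",t,(200,400,110,270)),("scene",s,(170,360,120,240))):
    g=c["img"].astype(int);m=((g.min(2)>110)&(g.max(2)-g.min(2)<40)).astype(np.uint8)
    x0,x1,y0,y1=roi;mm=np.zeros_like(m);mm[y0:y1,x0:x1]=m[y0:y1,x0:x1]
    k,l,st,ce=cv2.connectedComponentsWithStats(mm)
    for i in range(1,k):
        if st[i,4]>30: print(n,st[i],ce[i],onz(c,ce[i],0.005).round(4))
```

```text
top [352 110  31  15 365] [366.38356164 115.95342466] [ 0.8282 -0.4186  0.005 ]
top [ 223  122   69   87 4109] [258.01727914 162.56193721] [ 0.6646 -0.0283  0.005 ]
top [337 151  21  22 331] [346.74622356 161.29305136] [ 0.6614 -0.3333  0.005 ]
top [350 186  26  27 535] [362.67850467 199.09158879] [ 0.5277 -0.3769  0.005 ]
top [322 214  19  20 292] [331.03767123 223.84931507] [ 0.4476 -0.2639  0.005 ]
top [358 249  10   9  69] [362.56521739 253.2173913 ] [ 0.3479 -0.3615  0.005 ]
top [233 258   8  12  66] [236.54545455 263.8030303 ] [0.3268 0.0499 0.005 ]
scene [188 120  24  23 438] [199.06849315 130.82191781] [ 0.9157 -0.1845  0.005 ]
scene [256 120  34  22 282] [278.13120567 131.5141844 ] [ 0.6747 -0.3401  0.005 ]
scene [170 124  17  41 541] [176.76524954 146.16820702] [ 0.9312 -0.0798  0.005 ]
scene [307 131  25  20 364] [318.10714286 141.25      ] [ 0.5303 -0.3758  0.005 ]
scene [ 181  148  103   79 4293] [230.57162823 185.45259725] [ 0.6714 -0.039   0.005 ]
scene [315 163  19  16 228] [324.26754386 170.69298246] [ 0.4497 -0.2613  0.005 ]
```

View pics/cs.png

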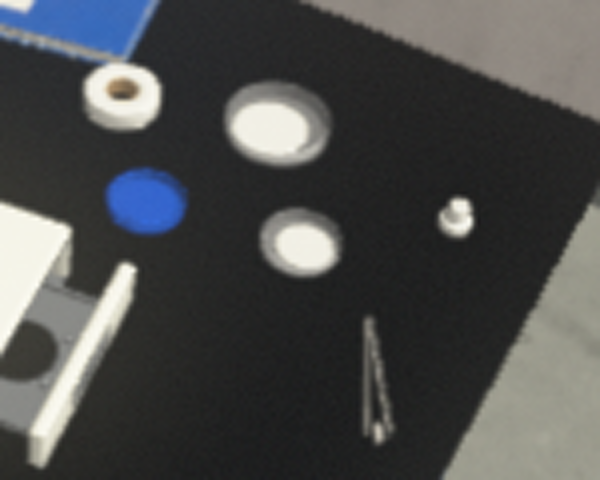

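View pics/ct.png

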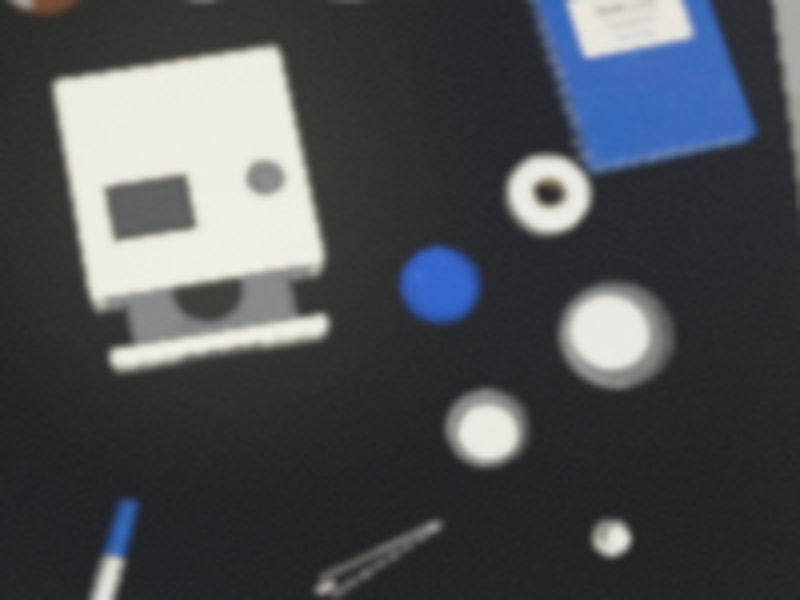

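The crop confirms it. The smaller clear dish at crop (300,242), or (487,428) in the top crop, is clearly smaller than the one at (275,122), and the other disc is blue. Next I'll measure precisely.

Run:
```python
from h import *
s=np.load("scene.npy",allow_pickle=True).item();t=np.load("top.npy",allow_pickle=True).item()
# dish outline
for n,c,(x0,x1,y0,y1) in(("top",t,(315,350,205,240)),("scene",s,(308,342,155,185))):
    g=c["img"].astype(float).mean(2);S=8
    sub=cv2.resize(g[y0:y1,x0:x1],None,fx=S,fy=S,interpolation=cv2.INTER_CUBIC)
    m=(sub>75).astype(np.uint8);cs,_=cv2.findContours(m,cv2.RETR_EXTERNAL,cv2.CHAIN_APPROX_NONE)
    k=max(cs,key=cv2.contourArea)[:,0,:].astype(float);k=(k+.5)/S-.5+[x0,y0]
    h=cv2.convexHull(k.astype(np.float32))
    P=np.array([onz(c,p,.006)[:2] for p in h[:,0,:]])
    (cx,cy),r=cv2.minEnclosingCircle(P.astype(np.float32))
    e=cv2.fitEllipse(P.astype(np.float32)*1000);print(n,cx,cy,r,e)
# casing top front/back/side corners
for n,c,(x0,x1,y0,y1) in(("top",t,(215,305,115,215)),("scene",s,(175,290,140,230))):
    g=c["img"].astype(float);sub=cv2.resize(g[y0:y1,x0:x1].mean(2),None,fx=4,fy=4,interpolation=cv2.INTER_CUBIC)
    cv2.imwrite(f"pics/r_{n}.png",cv2.resize(g[y0:y1,x0:x1].astype(np.uint8),None,fx=6,fy=6,interpolation=cv2.INTER_CUBIC))
```

```text
top 0.4481498599052429 -0.2641294300556183 0.03598205745220184 ((448.2194519042969, -264.1221008300781), (68.97883605957031, 71.6921157836914), 56.15875244140625)
scene 0.4497792422771454 -0.26379287242889404 0.03897106274962425 ((449.6395568847656, -263.6760559082031), (69.11152648925781, 77.6021499633789), 22.20479965209961)
```

View pics/r_top.png

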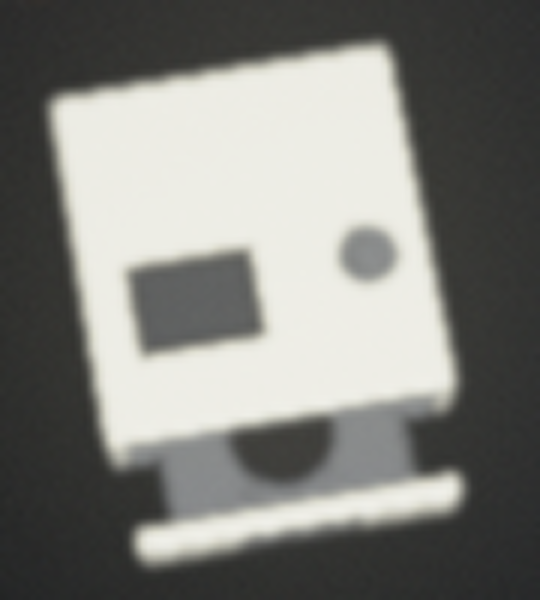

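View pics/r_scene.png

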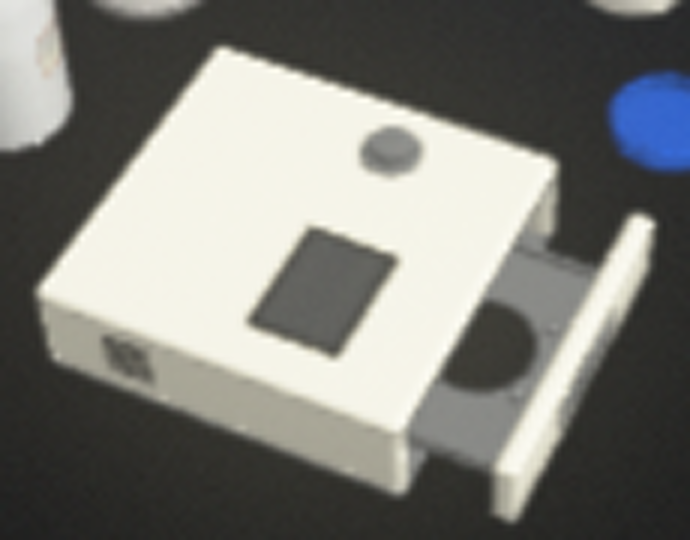

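Run:
```python
from h import *
s=np.load("scene.npy",allow_pickle=True).item();t=np.load("top.npy",allow_pickle=True).item()
C={}
for n,c,o,pts in(("top",t,(215,115),dict(BL=(48,97),BR=(388,42),FR=(458,385),FL=(112,447),BT=(368,253))),("scene",s,(175,140),dict(BL=(38,292),BR=(220,47),FR=(557,162),FL=(402,433),BT=(391,148)))):
    for k,p in pts.items():
        q=(np.array(p)+.5)/6-.5+o
        C[n,k]=onz(c,q,.071 if k=="BT" else .062)[:2]
    q=lambda k:C[n,k]
    A=np.array([[.2,.095],[.2,-.095],[0,-.095],[0,.095],[.08,-.062]]);B=np.array([q(k) for k in("BL","BR","FR","FL","BT")])
    a,b=A[:4].mean(0),B[:4].mean(0);M=(A[:4]-a).T@(B[:4]-b);th=np.arctan2(M[0,1]-M[1,0],M[0,0]+M[1,1])
    R=np.array([[np.cos(th),-np.sin(th)],[np.sin(th),np.cos(th)]]);F=b-R@a
    print(n,"yaw",th,np.degrees(th),"front",F,"resid mm",((A@R.T+F-B)*1e3).round(1).tolist(),"button meas",q("BT"),"model",F+R@A[4])
    # panel check
    for tr in (.045,.0):
        pass
# overlay prediction panel edge z=.0495
```

```text
top yaw 0.15336871607308866 8.787380140328214 front [ 0.57639035 -0.03908383] resid mm [[-1.5, -1.5], [0.1, 0.5], [0.7, -0.4], [0.7, 1.4], [2.3, -1.6]] button meas [ 0.66263294 -0.08652146] model [ 0.66492294 -0.08813462]
scene yaw 0.1514791659900701 8.679116895392655 front [ 0.57556322 -0.0350923 ] resid mm [[0.4, 2.0], [0.1, -0.8], [-0.8, -1.7], [0.2, 0.6], [0.9, -3.1]] button meas [ 0.66308518 -0.08121092] model [ 0.66400296 -0.0843103 ]
```

```bash
cat >> h.py <<'E'
from scipy.spatial.transform import Rotation as Ro
F=np.array([.576,-.037]);TH=.1525
def cas(x,y,F=None): 
    F=globals()["F"] if F is None else F
    return F+np.array([np.cos(TH)*x-np.sin(TH)*y,np.sin(TH)*x+np.cos(TH)*y])
def pose():
    s=get_state();return s,Ro.from_euler("xyz",s["eef_rot"],degrees=True).as_matrix()
def plan(p,zang=None,n=5):
    "rows to world p with tool z heading zang (rad, mod pi)"
    s,R=pose();d=np.array(p)-s["tcp_pos"];z=np.arctan2(R[1,2],R[0,2])
    spin=0 if zang is None else (zang-z+np.pi/2)%np.pi-np.pi/2
    # tool x is down: +spin about tool x lowers world yaw
    print("pos",s["tcp_pos"].round(4),"zang",round(np.degrees(z),2),"j6",s["joints"][5].round(1),"d",d.round(4),"spin",round(-spin,4),"F",s["contact_force"].round(2))
    out=[]
    for i in range(n):
        a=-(0) ; zz=z+spin*i/n
        Rz=Ro.from_euler("z",zz-z).as_matrix()@R
        out+= [*np.round(Rz.T@(d/n),4),round(-spin/n,4)]
    for i in range(0,len(out),20): print([float(x)+0. for x in out[i:i+20]])
E
python3 - <<'E'
from h import *
s,R=pose();print(R.round(3))
print(cas(.08,-.062)); plan([*cas(.08,-.062),.2],TH+np.pi/2,25)
E
```

```text
[[-0.     0.962 -0.273]
 [-0.001 -0.273 -0.962]
 [-1.     0.     0.001]]
[ 0.66448995 -0.08612769]
pos [0.1844 0.6489 0.2257] zang -105.87 j6 -16.5 d [ 0.4801 -0.735  -0.0257] spin -0.4294 F [ 0.3   0.5  -0.58]
[0.0011, 0.0265, 0.023, -0.0172, 0.0011, 0.0261, 0.0235, -0.0172, 0.0011, 0.0257, 0.0239, -0.0172, 0.0011, 0.0253, 0.0244, -0.0172, 0.0011, 0.0249, 0.0248, -0.0172]
[0.0011, 0.0244, 0.0252, -0.0172, 0.0011, 0.024, 0.0256, -0.0172, 0.0011, 0.0236, 0.026, -0.0172, 0.0011, 0.0231, 0.0264, -0.0172, 0.0011, 0.0226, 0.0268, -0.0172]
[0.0011, 0.0222, 0.0272, -0.0172, 0.0011, 0.0217, 0.0276, -0.0172, 0.0011, 0.0212, 0.028, -0.0172, 0.0011, 0.0208, 0.0283, -0.0172, 0.0011, 0.0203, 0.0287, -0.0172]
[0.0011, 0.0198, 0.029, -0.0172, 0.0011, 0.0193, 0.0294, -0.0172, 0.0011, 0.0188, 0.0297, -0.0172, 0.0011, 0.0182, 0.03, -0.0172, 0.0011, 0.0177, 0.0303, -0.0172]
[0.0011, 0.0172, 0.0306, -0.0172, 0.0011, 0.0167, 0.0309, -0.0172, 0.0011, 0.0161, 0.0312, -0.0172, 0.0011, 0.0156, 0.0315, -0.0172, 0.0011, 0.0151, 0.0317, -0.0172]
```

Run:
```python
from h import *
import h
s,R=pose();d=np.array([*cas(.08,-.062),.2])-s["tcp_pos"];n=27
tot=-np.pi-(-.4294); tot=np.pi-.4294  # positive spin about tool x
z=0
for b in range(0,30,5):
    o=[]
    for i in range(b,min(b+5,n)):
        Rz=Ro.from_euler("z",-tot*i/n).as_matrix()@R
        o+=[*np.round(Rz.T@(d/n),4),round(tot/n,4)]
    print([float(x)+0. for x in o])
```

```text
[0.001, 0.0245, 0.0213, 0.1005, 0.001, 0.0266, 0.0188, 0.1005, 0.001, 0.0283, 0.016, 0.1005, 0.001, 0.0298, 0.0131, 0.1005, 0.001, 0.0309, 0.01, 0.1005]
[0.001, 0.0318, 0.0069, 0.1005, 0.001, 0.0323, 0.0036, 0.1005, 0.001, 0.0325, 0.0004, 0.1005, 0.001, 0.0324, -0.0029, 0.1005, 0.0009, 0.0319, -0.0061, 0.1005]
[0.0009, 0.0312, -0.0093, 0.1005, 0.0009, 0.0301, -0.0124, 0.1005, 0.0009, 0.0287, -0.0153, 0.1005, 0.0009, 0.027, -0.0181, 0.1005, 0.0009, 0.0251, -0.0207, 0.1005]
[0.0009, 0.0229, -0.0231, 0.1005, 0.0009, 0.0204, -0.0253, 0.1005, 0.0009, 0.0178, -0.0272, 0.1005, 0.0009, 0.015, -0.0289, 0.1005, 0.0009, 0.012, -0.0302, 0.1005]
[0.0009, 0.0089, -0.0313, 0.1005, 0.0009, 0.0057, -0.032, 0.1005, 0.0009, 0.0025, -0.0324, 0.1005, 0.0009, -0.0008, -0.0325, 0.1005, 0.0009, -0.004, -0.0323, 0.1005]
[0.0009, -0.0073, -0.0317, 0.1005, 0.0009, -0.0104, -0.0308, 0.1005]
```

Call:
play_rows:
  series: [0, 0.0245, 0.0213, 0.1005, 0, 0.0266, 0.0188, 0.1005, 0, 0.0283, 0.016, 0.1005, 0, 0.0298, 0.0131, 0.1005, 0, 0.0309, 0.01, 0.1005]
  jaw: 0
  squeeze: 10

```text
time_s: 0.52
tcp_pos: [0.2738, 0.5115, 0.2261]
eef_rot: [28.0, 90.0, -106.9]
contact_force: [0.3, -0.5, 0.9]
gripper_width: 0.0598
```

Call:
play_rows:
  series: [0, 0.0318, 0.0069, 0.1005, 0, 0.0323, 0.0036, 0.1005, 0, 0.0325, 0.0004, 0.1005, 0, 0.0324, -0.0029, 0.1005, 0, 0.0319, -0.0061, 0.1005]

```text
time_s: 0.93
tcp_pos: [0.3627, 0.3754, 0.2264]
eef_rot: [29.6, 90.0, -134.1]
contact_force: [0.8, -0.3, -0.1]
gripper_width: 0.0265
```

Call:
play_rows:
  series: [0, 0.0312, -0.0093, 0.1005, 0, 0.0301, -0.0124, 0.1005, 0, 0.0287, -0.0153, 0.1005, 0, 0.027, -0.0181, 0.1005, 0, 0.0251, -0.0207, 0.1005]

```text
time_s: 1.35
tcp_pos: [0.4515, 0.2393, 0.2265]
eef_rot: [16.4, 90.0, -176.1]
contact_force: [0.9, 0.2, -1.0]
gripper_width: 0.0004
```

Call:
play_rows:
  series: [0, 0.0229, -0.0231, 0.1005, 0, 0.0204, -0.0253, 0.1005, 0, 0.0178, -0.0272, 0.1005, 0, 0.015, -0.0289, 0.1005, 0, 0.012, -0.0302, 0.1005]

```text
time_s: 1.77
tcp_pos: [0.5403, 0.103, 0.2264]
eef_rot: [40.2, 90.0, 178.9]
contact_force: [0.5, 1.1, -0.1]
gripper_width: 0.0004
```

Call:
play_rows:
  series: [0, 0.0089, -0.0313, 0.1005, 0, 0.0057, -0.032, 0.1005, 0, 0.0025, -0.0324, 0.1005, 0, -0.0008, -0.0325, 0.1005, 0, -0.004, -0.0323, 0.1005]

```text
time_s: 2.18
tcp_pos: [0.629, -0.0332, 0.2262]
eef_rot: [72.5, 90.0, -177.6]
contact_force: [0.6, 0.6, -0.0]
gripper_width: 0.0003
```

Run:
```python
from h import *
print(get_state()["time_s"],get_state()["joints"].round(1)); plan([.6640,-.0858,.12],TH+np.pi/2,5)
```

```text
2.1833 [ 14.7  16.4  -5.4  -0.  -68.3 -84.8]
pos [ 0.629  -0.0332  0.2262] zang 109.9 j6 -84.8 d [ 0.035  -0.0526 -0.1062] spin 0.1947 F [ 0.61  0.56 -0.05]
[0.0212, -0.003, -0.0123, 0.0389, 0.0212, -0.0035, -0.0121, 0.0389, 0.0212, -0.004, -0.012, 0.0389, 0.0212, -0.0044, -0.0118, 0.0389, 0.0212, -0.0049, -0.0117, 0.0389]
```

Call:
play_rows:
  series: [0.0212, -0.003, -0.0123, 0.0389, 0.0212, -0.0035, -0.0121, 0.0389, 0.0212, -0.004, -0.012, 0.0389, 0.0212, -0.0044, -0.0118, 0.0389, 0.0212, -0.0049, -0.0117, 0.0389]

```text
time_s: 2.6
tcp_pos: [0.6639, -0.0847, 0.1191]
eef_rot: [80.2, 90.0, 179.1]
contact_force: [0.1, -0.6, 0.0]
gripper_width: 0.0008
```

Run:
```python
from h import *
plan([.6640,-.0858,.078],TH+np.pi/2,5)
c=capture("top");cv2.imwrite("pics/b1.png",cv2.resize(c["img"][90:230,190:370],None,fx=4,fy=4))
c=capture("scene");cv2.imwrite("pics/b2.png",cv2.resize(c["img"][90:230,150:330],None,fx=4,fy=4))
```

```text
pos [ 0.6639 -0.0847  0.1191] zang 98.91 j6 -90.5 d [ 0.0001 -0.0011 -0.0411] spin 0.0031 F [ 0.11 -0.63  0.01]
[0.0082, 0.0, -0.0002, 0.0006, 0.0082, 0.0, -0.0002, 0.0006, 0.0082, 0.0, -0.0002, 0.0006, 0.0082, 0.0, -0.0002, 0.0006, 0.0082, 0.0, -0.0002, 0.0006]
```

View pics/b2.png

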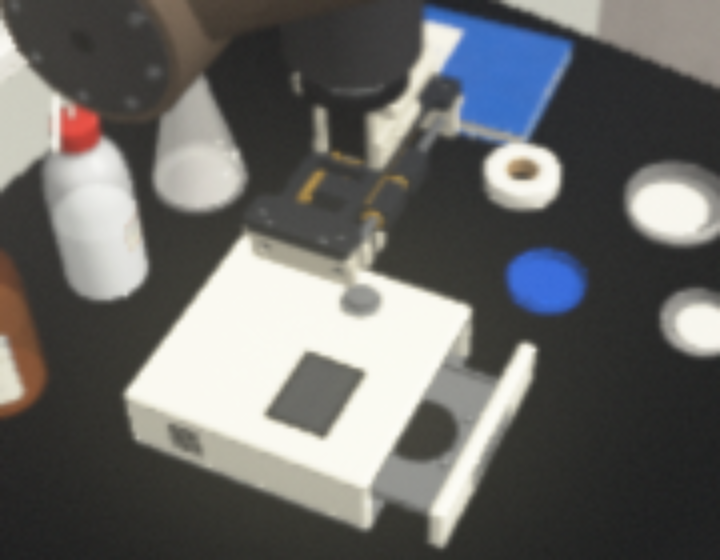

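The shut fingertips, at crop (355,270), sit just above the button at (360,300). I'll go down.

Call:
play_rows:
  series: [0.0084, 0, -0.0002, 0, 0.0084, 0, -0.0002, 0, 0.0084, 0, -0.0002, 0, 0.0084, 0, -0.0002, 0, 0.0084, 0, -0.0002, 0]

```text
time_s: 3.12
tcp_pos: [0.6642, -0.0845, 0.0784]
eef_rot: [-85.3, 90.0, 13.8]
contact_force: [0.5, -0.1, -0.1]
gripper_width: 0.0005
```

Call:
play_rows:
  series: [0.001, 0, 0, 0, 0.001, 0, 0, 0, 0.001, 0, 0, 0, 0.001, 0, 0, 0, 0.001, 0, 0, 0]

```text
time_s: 3.53
tcp_pos: [0.6644, -0.085, 0.074]
eef_rot: [-92.8, 90.0, 6.3]
contact_force: [0.3, -0.2, 0.5]
gripper_width: 0.0007
```

Call:
play_rows:
  series: [0.001, 0, 0, 0, 0.001, 0, 0, 0, 0.001, 0, 0, 0, 0, 0, 0, 0, 0, 0, 0, 0]

```text
time_s: 3.95
tcp_pos: [0.6642, -0.0851, 0.0707]
eef_rot: [-100.4, 90.0, -1.4]
contact_force: [-0.5, 0.2, 1.5]
gripper_width: 0.0003
```

Call:
play_rows:
  series: [0.001, 0, 0, 0, 0.001, 0, 0, 0, 0.001, 0, 0, 0, 0, 0, 0, 0, 0, 0, 0, 0]

```text
time_s: 4.37
tcp_pos: [0.6643, -0.0851, 0.0677]
eef_rot: [-119.0, 90.0, -20.0]
contact_force: [-0.1, 0.1, 2.6]
gripper_width: 0.0006
```

Call:
play_rows:
  series: [0.001, 0, 0, 0, 0.001, 0, 0, 0, 0.0005, 0, 0, 0, 0, 0, 0, 0, 0, 0, 0, 0]

```text
time_s: 4.78
tcp_pos: [0.6643, -0.0851, 0.0652]
eef_rot: [-115.5, 90.0, -16.4]
contact_force: [0.5, 0.1, 2.8]
gripper_width: 0.0003
```

Run:
```python
from h import *
c=capture("scene");cv2.imwrite("pics/b3.png",cv2.resize(c["img"][90:230,150:330],None,fx=4,fy=4))
print(get_state()["contact_force"],get_state()["tcp_pos"])
```

```text
[ 0.06650973 -0.37263557  4.49076029] [ 0.66428425 -0.08507415  0.06522412]
```

View pics/b3.png

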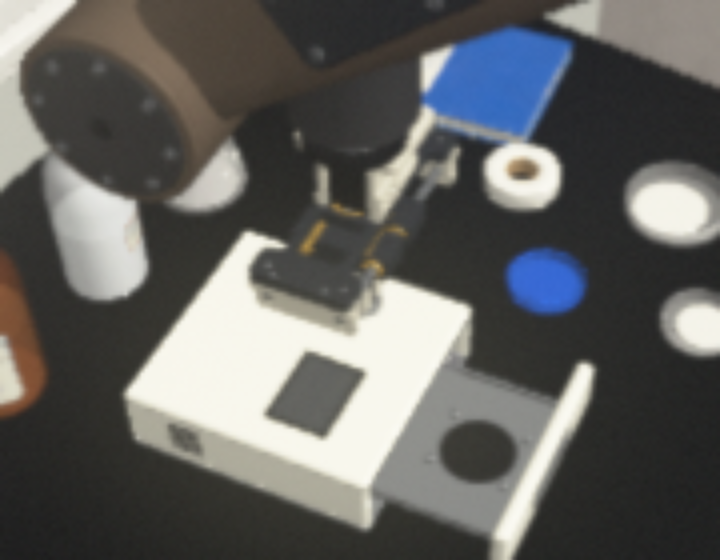

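The tray has sprung out: the panel moved and the nest is visible at crop (478,450). I'll raise the tool, open it, and go towards the dish.

Call:
play_rows:
  series: [-0.005, 0, 0, 0, -0.015, 0, 0, 0, -0.02, 0, 0, 0, -0.02, 0, 0, 0, -0.02, 0, 0, 0]

```text
time_s: 5.25
tcp_pos: [0.6633, -0.0849, 0.1454]
eef_rot: [73.9, 89.9, 173.0]
contact_force: [0.1, -0.0, 0.7]
gripper_width: 0.0007
```

Run:
```python
from h import *
plan([.449,-.264,.12],TH+np.pi/2,10)
```

```text
pos [ 0.6633 -0.0849  0.1454] zang 99.03 j6 -90.3 d [-0.2143 -0.1791 -0.0254] spin 0.0051 F [ 0.13 -0.    0.72]
[0.0026, 0.024, -0.0143, 0.0005, 0.0026, 0.024, -0.0143, 0.0005, 0.0026, 0.024, -0.0144, 0.0005, 0.0026, 0.024, -0.0144, 0.0005, 0.0026, 0.0239, -0.0144, 0.0005]
[0.0026, 0.0239, -0.0144, 0.0005, 0.0026, 0.0239, -0.0144, 0.0005, 0.0026, 0.0239, -0.0144, 0.0005, 0.0026, 0.0239, -0.0144, 0.0005, 0.0026, 0.0239, -0.0144, 0.0005]
```

Call:
play_rows:
  series: [0, 0.024, -0.0144, 0.0005, 0, 0.024, -0.0144, 0.0005, 0, 0.024, -0.0144, 0.0005, 0, 0.024, -0.0144, 0.0005, 0, 0.024, -0.0144, 0.0005]
  jaw: 100

```text
time_s: 5.67
tcp_pos: [0.5552, -0.1753, 0.1448]
eef_rot: [55.4, 89.9, 154.3]
contact_force: [-0.3, -0.0, 0.7]
gripper_width: 0.0283
```

Call:
play_rows:
  series: [0.003, 0.024, -0.0144, 0.0005, 0.003, 0.024, -0.0144, 0.0005, 0.004, 0.024, -0.0144, 0.0005, 0.004, 0.024, -0.0144, 0.0005, 0.004, 0.024, -0.0144, 0.0005]

```text
time_s: 6.08
tcp_pos: [0.4477, -0.2648, 0.1268]
eef_rot: [42.0, 89.9, 140.7]
contact_force: [0.5, -0.0, -0.2]
gripper_width: 0.0615
```

Run:
```python
from h import *
plan([.449,-.264,.02],TH+np.pi/2,5)
for n in("top","scene"):
    c=capture(n);np.save(n+"2.npy",c,allow_pickle=True)
    i=c["img"]
    a=i[150:240,220:360] if n=="top" else i[120:240,240:350]
    cv2.imwrite(f"pics/d_{n}.png",cv2.resize(a,None,fx=5,fy=5,interpolation=cv2.INTER_CUBIC))
print(get_state()["time_s"])
```

```text
pos [ 0.4477 -0.2648  0.1268] zang 98.75 j6 -72.2 d [ 0.0013  0.0008 -0.1068] spin 0.0002 F [ 0.52 -0.01 -0.17]
[0.0214, -0.0003, 0.0001, 0.0, 0.0214, -0.0003, 0.0001, 0.0, 0.0214, -0.0003, 0.0001, 0.0, 0.0214, -0.0003, 0.0001, 0.0, 0.0214, -0.0003, 0.0001, 0.0]
6.1833
```

View pics/d_top.png

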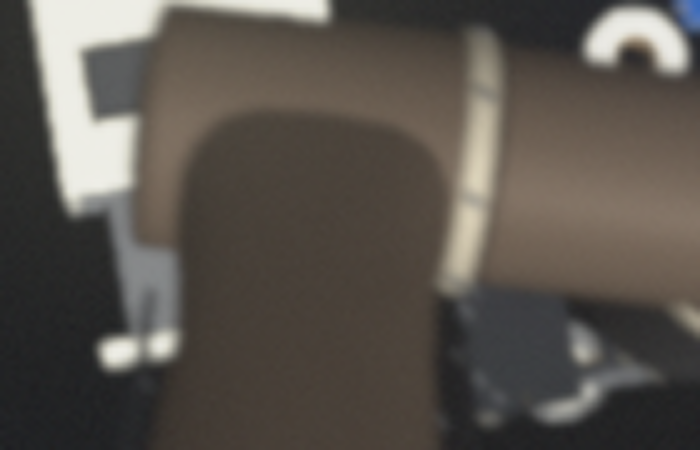

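View pics/d_scene.png

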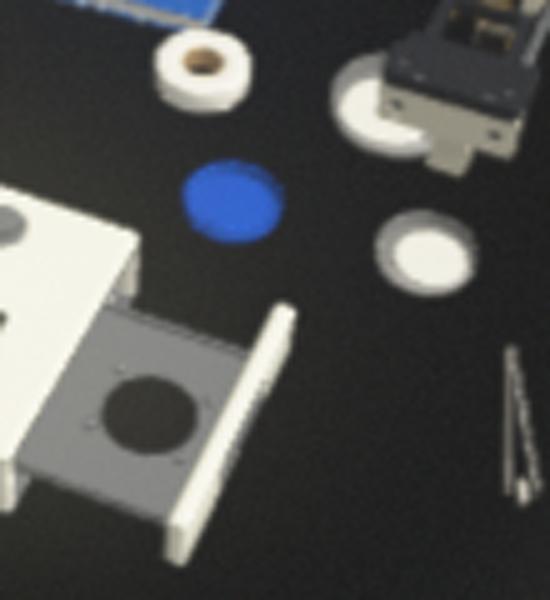

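Call:
play_rows:
  series: [0.0214, -0.0003, 0, 0, 0.0214, -0.0003, 0, 0, 0.0214, -0.0003, 0, 0, 0.0214, -0.0003, 0, 0, 0.0214, -0.0003, 0, 0]

```text
time_s: 6.6
tcp_pos: [0.4509, -0.2639, 0.0192]
eef_rot: [-31.2, 90.0, 67.5]
contact_force: [-0.1, 0.1, 0.2]
gripper_width: 0.0875
```

Run:
```python
from h import *
plan([.449,-.264,.005],TH+np.pi/2,5)
c=capture("scene")
cv2.imwrite("pics/e.png",cv2.resize(c["img"][120:220,270:370],None,fx=6,fy=6,interpolation=cv2.INTER_CUBIC))
# nest
c=np.load("scene2.npy",allow_pickle=True).item()
g=c["img"].astype(float).mean(2);S=8;x0,x1,y0,y1=255,285,190,217
sub=cv2.resize(g[y0:y1,x0:x1],None,fx=S,fy=S,interpolation=cv2.INTER_CUBIC)
print(sub.min(),sub.max())
m=(sub<85).astype(np.uint8);cs,_=cv2.findContours(m,cv2.RETR_EXTERNAL,cv2.CHAIN_APPROX_NONE)
for k in cs:
    if cv2.contourArea(k)<3000: continue
    k=(k[:,0,:]+.5)/S-.5+[x0,y0];P=np.array([onz(c,p,.014)[:2] for p in k],np.float32)*1000
    print(cv2.fitEllipse(P),cv2.contourArea((k*8).astype(np.float32)), k.min(0),k.max(0))
print("expected",cas(-.049,0))
```

```text
pos [ 0.4509 -0.2639  0.0192] zang 98.74 j6 -72.4 d [-0.0019 -0.0001 -0.0142] spin 0.0001 F [-0.13  0.09  0.19]
[0.0028, 0.0004, 0.0, 0.0, 0.0028, 0.0004, 0.0, 0.0, 0.0028, 0.0004, 0.0, 0.0, 0.0028, 0.0004, 0.0, 0.0, 0.0028, 0.0004, 0.0, 0.0]
48.87312989433607 247.50086567054188
((529.497314453125, -43.7133674621582), (56.878177642822266, 57.313777923583984), 38.80123519897461) 14272.0 [260.0625 194.9375] [278.8125 210.1875]
expected [ 0.52756867 -0.04444357]
```

View pics/e.png

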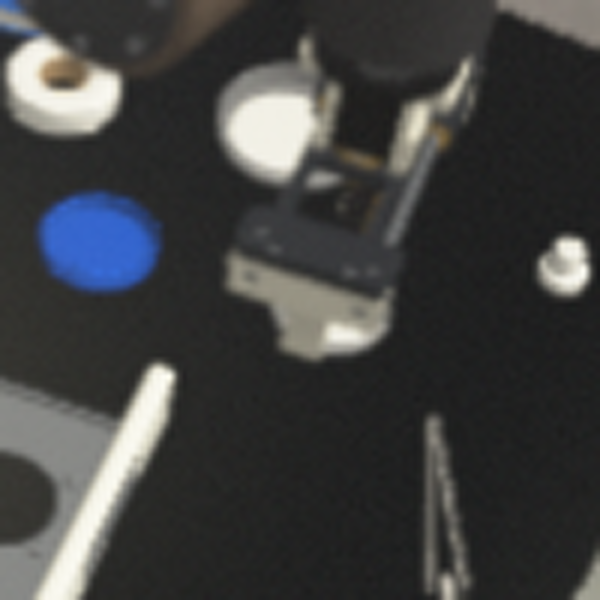

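Nest ellipse centre is (0.5295,-0.0437) in scene, which agrees with the expected value to 2 mm. The fingers straddle the dish. I'll go down and close.

Call:
play_rows:
  series: [0.003, 0.0004, 0, 0, 0.003, 0.0004, 0, 0, 0.003, 0.0004, 0, 0, 0.003, 0.0004, 0, 0, 0.003, 0, 0, 0]

```text
time_s: 7.07
tcp_pos: [0.4498, -0.2646, 0.0058]
eef_rot: [-108.7, 89.9, -9.9]
contact_force: [0.5, 0.3, -0.8]
gripper_width: 0.0878
```

Call:
play_rows:
  series: [0, 0, 0, 0, 0, 0, 0, 0, 0, 0, 0, 0, 0, 0, 0, 0, 0, 0, 0, 0]
  jaw: 60
  squeeze: 8

```text
time_s: 7.48
tcp_pos: [0.4494, -0.2645, 0.0053]
eef_rot: [-118.4, 90.0, -19.7]
contact_force: [-0.7, 0.1, 1.8]
gripper_width: 0.0648
```

Call:
play_rows:
  series: [0, 0, 0, 0, 0, 0, 0, 0, 0, 0, 0, 0, 0, 0, 0, 0, 0, 0, 0, 0]

```text
time_s: 7.9
tcp_pos: [0.4494, -0.2645, 0.0053]
eef_rot: [-118.8, 90.0, -20.0]
contact_force: [-0.6, -0.0, 3.5]
gripper_width: 0.0649
```

Gripped, with the width at 64.9 mm. Lifting.

Call:
play_rows:
  series: [-0.005, 0, 0, 0, -0.01, 0, 0, 0, -0.025, 0, 0, 0, -0.025, 0, 0, 0, -0.025, 0, 0, 0]
  squeeze: 12

```text
time_s: 8.32
tcp_pos: [0.4488, -0.2644, 0.0966]
eef_rot: [72.1, 90.0, 170.9]
contact_force: [0.5, 0.1, -0.9]
gripper_width: 0.0648
```

Run:
```python
from h import *
plan([.529,-.044,.10],TH+np.pi/2,10)
c=capture("scene")
cv2.imwrite("pics/f.png",cv2.resize(c["img"][100:220,250:370],None,fx=5,fy=5,interpolation=cv2.INTER_CUBIC))
print(get_state()["gripper_width"])
```

```text
pos [ 0.4488 -0.2644  0.0966] zang 98.76 j6 -72.3 d [0.0802 0.2204 0.0034] spin 0.0003 F [ 0.47  0.13 -0.87]
[-0.0003, -0.0113, 0.0206, 0.0, -0.0003, -0.0113, 0.0206, 0.0, -0.0003, -0.0113, 0.0206, 0.0, -0.0003, -0.0113, 0.0206, 0.0, -0.0003, -0.0113, 0.0206, 0.0]
[-0.0003, -0.0113, 0.0206, 0.0, -0.0003, -0.0113, 0.0206, 0.0, -0.0003, -0.0113, 0.0206, 0.0, -0.0003, -0.0113, 0.0206, 0.0, -0.0003, -0.0113, 0.0206, 0.0]
0.0647201420076185
```

View pics/f.png

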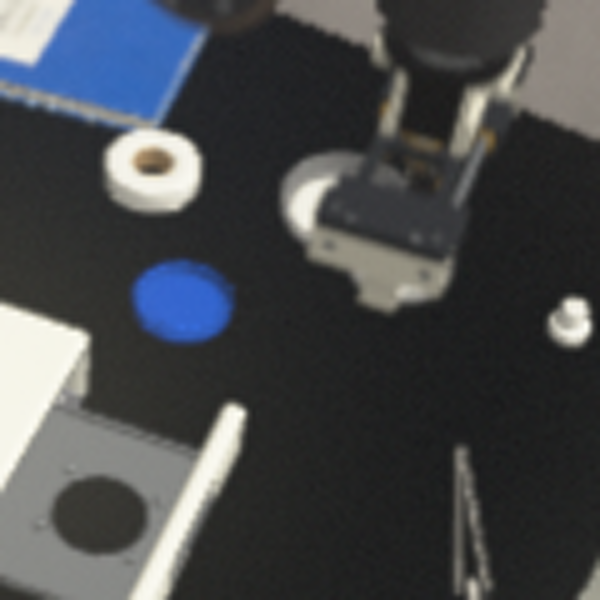

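The dish is held and the fingers lifted it. Moving above the nest.

Call:
play_rows:
  series: [0, -0.0113, 0.0206, 0, 0, -0.0113, 0.0206, 0, 0, -0.0113, 0.0206, 0, 0, -0.0113, 0.0206, 0, 0, -0.0113, 0.0206, 0]

```text
time_s: 8.78
tcp_pos: [0.4895, -0.1531, 0.0958]
eef_rot: [-88.0, 90.0, 10.7]
contact_force: [0.4, -0.6, -0.2]
gripper_width: 0.0644
```

Call:
play_rows:
  series: [0, -0.0113, 0.0206, 0, 0, -0.0113, 0.0206, 0, 0, -0.0113, 0.0206, 0, 0, -0.0113, 0.0206, 0, 0, -0.0113, 0.0206, 0]

```text
time_s: 9.2
tcp_pos: [0.5297, -0.0425, 0.0957]
eef_rot: [-73.7, 90.0, 25.1]
contact_force: [0.2, 0.2, -1.1]
gripper_width: 0.0645
```

Run:
```python
from h import *
plan([.529,-.044,.04],TH+np.pi/2,5)
```

```text
pos [ 0.5297 -0.0425  0.0957] zang 98.76 j6 -97.8 d [-0.0007 -0.0015 -0.0557] spin 0.0003 F [ 0.19  0.18 -1.11]
[0.0111, 0.0002, -0.0003, 0.0001, 0.0111, 0.0002, -0.0003, 0.0001, 0.0111, 0.0002, -0.0003, 0.0001, 0.0111, 0.0002, -0.0003, 0.0001, 0.0111, 0.0002, -0.0003, 0.0001]
```

Call:
play_rows:
  series: [0.0111, 0.0002, -0.0003, 0, 0.0111, 0.0002, -0.0003, 0, 0.0111, 0.0002, -0.0003, 0, 0.0111, 0.0002, -0.0003, 0, 0.0111, 0.0002, -0.0003, 0]

```text
time_s: 9.62
tcp_pos: [0.5288, -0.0451, 0.0396]
eef_rot: [-76.3, 90.0, 22.5]
contact_force: [0.5, 0.2, -0.0]
gripper_width: 0.0647
```

Run:
```python
from h import *
plan([.529,-.044,.025],TH+np.pi/2,5)
c=capture("scene");np.save("scene3.npy",c,allow_pickle=True)
cv2.imwrite("pics/g.png",cv2.resize(c["img"][140:240,210:310],None,fx=6,fy=6,interpolation=cv2.INTER_CUBIC))
c=capture("top");
cv2.imwrite("pics/g2.png",cv2.resize(c["img"][150:250,210:310],None,fx=6,fy=6,interpolation=cv2.INTER_CUBIC))
```

```text
pos [ 0.5288 -0.0451  0.0396] zang 98.77 j6 -97.5 d [ 0.0002  0.0011 -0.0146] spin 0.0006 F [ 0.52  0.18 -0.03]
[0.0029, -0.0001, 0.0002, 0.0001, 0.0029, -0.0001, 0.0002, 0.0001, 0.0029, -0.0001, 0.0002, 0.0001, 0.0029, -0.0001, 0.0002, 0.0001, 0.0029, -0.0001, 0.0002, 0.0001]
```

View pics/g.png

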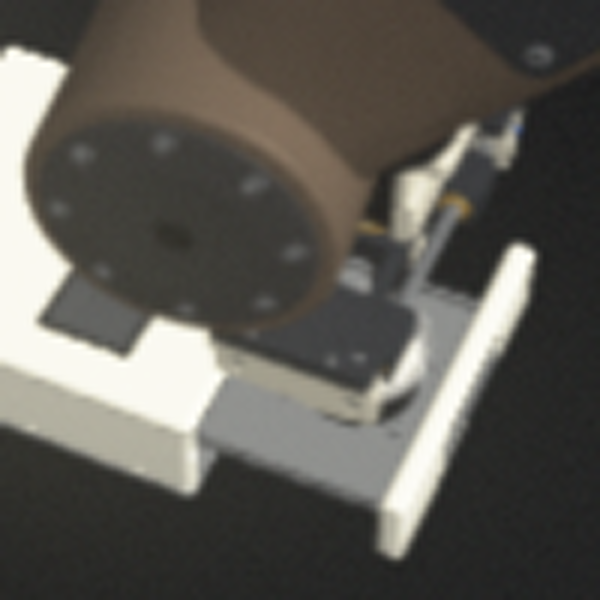

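View pics/g2.png

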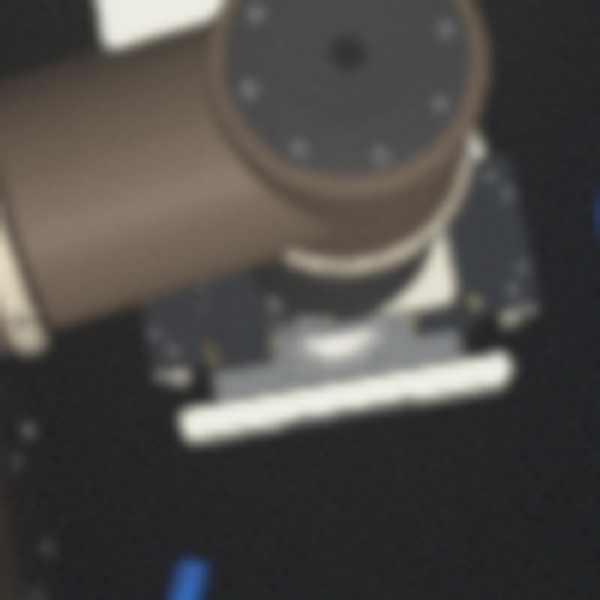

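The dish is over the tray, with its front rim visible at (335,345) in the top crop, centred to about 1–2 mm. Lowering.

Call:
play_rows:
  series: [0.0029, 0, 0.0002, 0, 0.0029, 0, 0.0002, 0, 0.0029, 0, 0.0002, 0, 0.0029, 0, 0.0002, 0, 0.0029, 0, 0.0002, 0]

```text
time_s: 10.13
tcp_pos: [0.5288, -0.0443, 0.0252]
eef_rot: [-85.2, 90.0, 13.6]
contact_force: [-0.1, -1.0, -1.3]
gripper_width: 0.0648
```

Run:
```python
from h import *
plan([.529,-.044,.0195],TH+np.pi/2,5)
```

```text
pos [ 0.5288 -0.0443  0.0252] zang 98.76 j6 -97.7 d [ 0.0002  0.0003 -0.0057] spin 0.0003 F [-0.07 -1.01 -1.26]
[0.0011, 0.0, 0.0, 0.0001, 0.0011, 0.0, 0.0, 0.0001, 0.0011, 0.0, 0.0, 0.0001, 0.0011, 0.0, 0.0, 0.0001, 0.0011, 0.0, 0.0, 0.0001]
```

Call:
play_rows:
  series: [0.001, 0, 0, 0, 0.001, 0, 0, 0, 0.001, 0, 0, 0, 0.001, 0, 0, 0, 0.001, 0, 0, 0]

```text
time_s: 10.55
tcp_pos: [0.5287, -0.0443, 0.02]
eef_rot: [-81.4, 90.0, 17.4]
contact_force: [0.1, -0.4, -0.6]
gripper_width: 0.0646
```

Call:
play_rows:
  series: [0.0005, 0, 0, 0, 0.0004, 0, 0, 0, 0, 0, 0, 0, 0, 0, 0, 0, 0, 0, 0, 0]

```text
time_s: 10.97
tcp_pos: [0.5286, -0.0444, 0.0193]
eef_rot: [-106.9, 90.0, -8.1]
contact_force: [-1.2, 0.5, 2.4]
gripper_width: 0.0643
```

Contact comes exactly at nest-floor height. Releasing, with the opening limited so the fingers stay inside the rims.

Call:
play_rows:
  series: [0, 0, 0, 0, 0, 0, 0, 0, 0, 0, 0, 0, 0, 0, 0, 0, 0, 0, 0, 0]
  jaw: 84

```text
time_s: 11.38
tcp_pos: [0.5286, -0.0443, 0.0191]
eef_rot: [90.0, 90.0, -171.2]
contact_force: [0.1, -0.1, 0.1]
gripper_width: 0.0738
```

Call:
play_rows:
  series: [-0.002, 0, 0, 0, -0.008, 0, 0, 0, -0.02, 0, 0, 0, -0.025, 0, 0, 0, -0.03, 0, 0, 0]

```text
time_s: 11.8
tcp_pos: [0.5276, -0.0445, 0.1046]
eef_rot: [93.2, 89.9, -168.1]
contact_force: [0.5, -0.1, 0.2]
gripper_width: 0.0739
```

Run:
```python
from h import *
s=get_state();plan([*cas(-.17,0),.12],TH+np.pi/2,5)
```

```text
pos [ 0.5276 -0.0445  0.1046] zang 98.75 j6 -97.6 d [-0.1197 -0.0183  0.0154] spin 0.0002 F [ 0.48 -0.05  0.24]
[-0.003, 0.0242, 0.0, 0.0, -0.003, 0.0242, 0.0, 0.0, -0.003, 0.0242, 0.0, 0.0, -0.003, 0.0242, 0.0, 0.0, -0.003, 0.0242, 0.0, 0.0]
```

Call:
play_rows:
  series: [-0.004, 0.0242, 0, 0, -0.004, 0.0242, 0, 0, -0.003, 0.0242, 0, 0, -0.003, 0.0242, 0, 0, -0.003, 0.0242, 0, 0]
  jaw: 0

```text
time_s: 12.22
tcp_pos: [0.408, -0.063, 0.1219]
eef_rot: [-86.0, 90.0, 12.8]
contact_force: [0.3, 0.3, 0.4]
gripper_width: 0.0458
```

Run:
```python
from h import *
s=get_state();plan([*cas(-.155,0),.03],TH+np.pi/2,5)
for n in("scene","top"):
    c=capture(n);np.save(n+"4.npy",c,allow_pickle=True)
    a=c["img"][140:240,210:310] if n=="scene" else c["img"][120:220,210:310]
    cv2.imwrite(f"pics/h_{n}.png",cv2.resize(a,None,fx=6,fy=6,interpolation=cv2.INTER_CUBIC))
```

```text
pos [ 0.408  -0.063   0.1219] zang 98.75 j6 -100.2 d [ 0.0148  0.0025 -0.0919] spin 0.0003 F [0.25 0.3  0.44]
[0.0184, -0.003, 0.0, 0.0001, 0.0184, -0.003, 0.0, 0.0001, 0.0184, -0.003, 0.0, 0.0001, 0.0184, -0.003, 0.0, 0.0001, 0.0184, -0.003, 0.0, 0.0001]
```

View pics/h_scene.png

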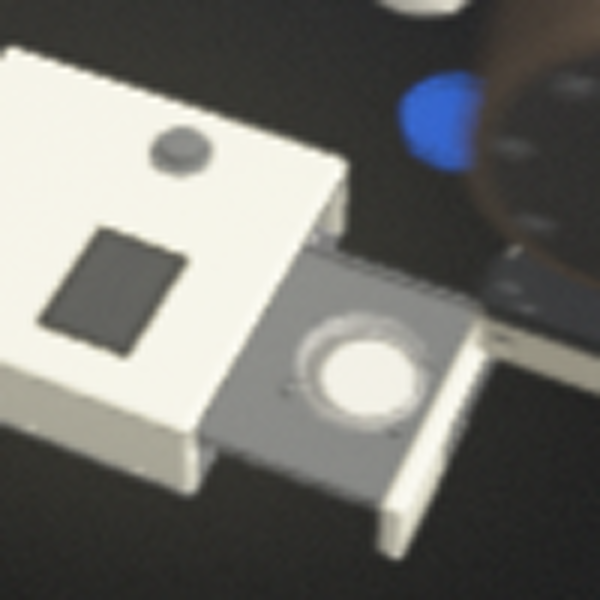

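View pics/h_top.png

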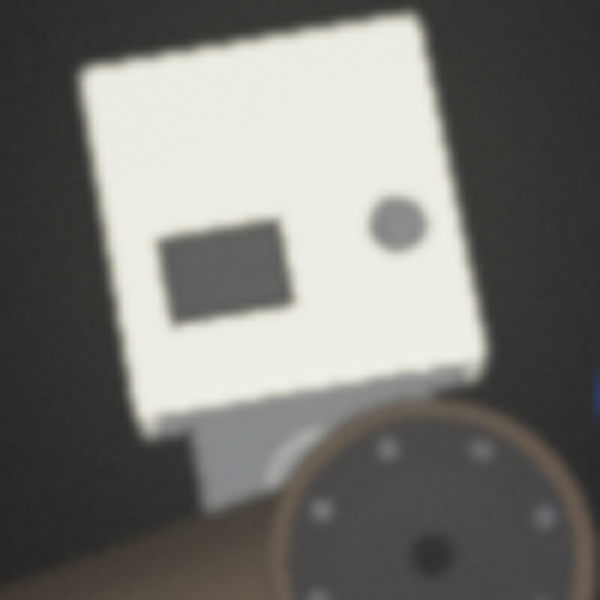

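The dish lies in the nest, with its outline centred at about crop (362,372) and the +y posts at (290,388) and (395,432) just outside it. I'll check against the nest's projected position.

Run:
```python
from h import *
c=np.load("scene4.npy",allow_pickle=True).item()
P=np.array([.5295,-.0437])
img=cv2.resize(c["img"][180:225,250:290],None,fx=14,fy=13,interpolation=cv2.INTER_CUBIC)
def pl(pts,col):
    q=np.array([proj(c,p) for p in pts]);q=((q-[250,180]+.5)*[14,13]).astype(int);cv2.polylines(img,[q],True,col,1)
a=np.linspace(0,2*np.pi,60)
for z,col in((.014,(0,0,255)),(.026,(0,255,0))): pl([[P[0]+.033*np.cos(t),P[1]+.033*np.sin(t),z] for t in a],col)
for d in(38,-38,142,-142):
    t=np.radians(d);p=P+.038*np.array([np.cos(t+TH),np.sin(t+TH)]);pl([[p[0]+.003*np.cos(u),p[1]+.003*np.sin(u),.0205] for u in a],(255,0,0))
cv2.imwrite("pics/i.png",img)
```

```text
(no output)
```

View pics/i.png

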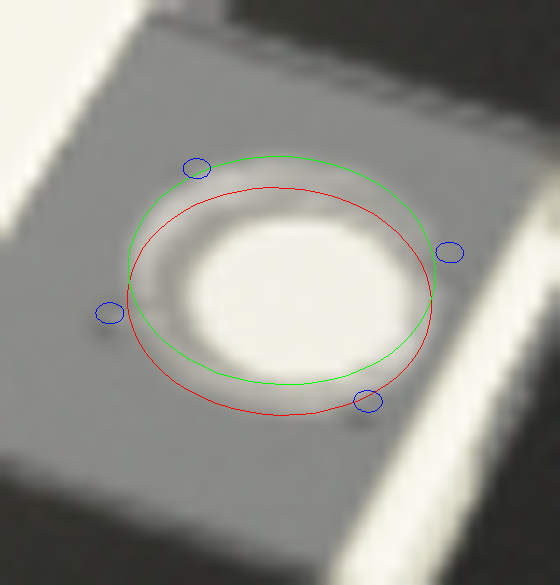

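The overlay agrees within about 2 mm: the dish is seated flat between the posts. Going down in front of the panel.

Call:
play_rows:
  series: [0.0184, -0.003, 0, 0, 0.0184, -0.003, 0, 0, 0.0184, -0.003, 0, 0, 0.0184, -0.003, 0, 0, 0.0184, -0.003, 0, 0]

```text
time_s: 12.73
tcp_pos: [0.4249, -0.0602, 0.029]
eef_rot: [-86.8, 89.9, 12.0]
contact_force: [0.6, 0.7, -0.0]
gripper_width: 0.0048
```

Call:
play_rows:
  series: [0, -0.004, 0, 0, 0, -0.004, 0, 0, 0, -0.004, 0, 0, 0, -0.004, 0, 0, 0, -0.004, 0, 0]

```text
time_s: 13.15
tcp_pos: [0.4449, -0.0571, 0.0303]
eef_rot: [-84.0, 89.9, 14.7]
contact_force: [-0.1, 1.3, -0.1]
gripper_width: 0.0005
```

```bash
cat >> h.py <<'E'
def st():
    s=get_state();R=np.array([[np.cos(TH),np.sin(TH)],[-np.sin(TH),np.cos(TH)]]);q=R@(s["tcp_pos"][:2]-F)
    print("casing xy",q.round(4),"z",s["tcp_pos"][2].round(4),"push",-(R@s["contact_force"][:2]).round(2)[0],"t",s["time_s"])
E
python3 - <<'E'
from h import *
st();plan([*cas(-.107,0),.03],TH+np.pi/2,5)
c=capture("scene")
cv2.imwrite("pics/j.png",cv2.resize(c["img"][140:240,210:310],None,fx=6,fy=6,interpolation=cv2.INTER_CUBIC))
E
```

```text
casing xy [-0.1326  0.    ] z 0.0303 push -0.09 t 13.15
pos [ 0.4449 -0.0571  0.0303] zang 98.77 j6 -99.2 d [ 0.0253  0.0039 -0.0003] spin 0.0005 F [-0.11  1.31 -0.13]
[0.0001, -0.0051, 0.0, 0.0001, 0.0001, -0.0051, 0.0, 0.0001, 0.0001, -0.0051, 0.0, 0.0001, 0.0001, -0.0051, 0.0, 0.0001, 0.0001, -0.0051, 0.0, 0.0001]
```

View pics/j.png

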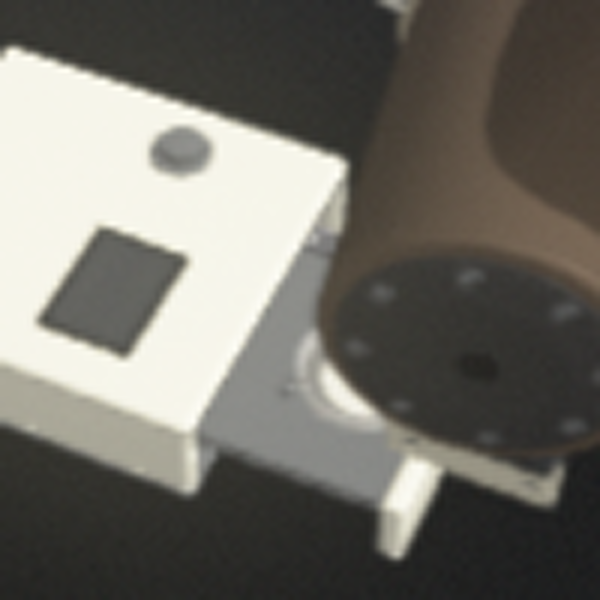

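Call:
play_rows:
  series: [0, -0.002, 0, 0, 0, -0.002, 0, 0, 0, -0.002, 0, 0, 0, -0.002, 0, 0, 0, -0.002, 0, 0]

```text
time_s: 13.62
tcp_pos: [0.4536, -0.0559, 0.0292]
eef_rot: [-46.4, 90.0, 52.3]
contact_force: [0.9, 0.1, -0.3]
gripper_width: 0.0004
```

Call:
play_rows:
  series: [0, -0.002, 0, 0, 0, -0.002, 0, 0, 0, -0.002, 0, 0, 0, -0.002, 0, 0, 0, -0.002, 0, 0]

```text
time_s: 14.03
tcp_pos: [0.4627, -0.0545, 0.0289]
eef_rot: [91.6, 89.9, -169.6]
contact_force: [-2.8, -0.6, 1.9]
gripper_width: 0.0005
```

Run:
```python
from h import *
st()
```

```text
casing xy [-1.146e-01 -1.000e-04] z 0.0289 push 2.83 t 14.0333
```

Call:
play_rows:
  series: [0, -0.002, 0, 0, 0, -0.002, 0, 0, 0, -0.002, 0, 0, 0, -0.002, 0, 0, 0, -0.002, 0, 0]

```text
time_s: 14.45
tcp_pos: [0.4731, -0.053, 0.029]
eef_rot: [95.5, 90.0, -165.8]
contact_force: [-3.4, -0.4, 0.8]
gripper_width: 0.0002
```

Call:
play_rows:
  series: [0, -0.002, 0, 0, 0, -0.002, 0, 0, 0, -0.002, 0, 0, 0, -0.002, 0, 0, 0, -0.002, 0, 0]

```text
time_s: 14.87
tcp_pos: [0.4831, -0.0514, 0.029]
eef_rot: [96.7, 90.0, -164.6]
contact_force: [-3.0, -2.0, -1.8]
gripper_width: 0.0005
```

Call:
play_rows:
  series: [0, -0.002, 0, 0, 0, -0.002, 0, 0, 0, -0.002, 0, 0, 0, -0.002, 0, 0, 0, -0.002, 0, 0]

```text
time_s: 15.28
tcp_pos: [0.4931, -0.0498, 0.0291]
eef_rot: [95.4, 90.0, -165.8]
contact_force: [-3.4, -1.9, -1.9]
gripper_width: 0.0005
```

Run:
```python
from h import *
st()
c=capture("scene")
cv2.imwrite("pics/k.png",cv2.resize(c["img"][140:240,210:310],None,fx=6,fy=6,interpolation=cv2.INTER_CUBIC))
```

```text
casing xy [-0.0839 -0.0001] z 0.0291 push 3.65 t 15.2833
```

View pics/k.png

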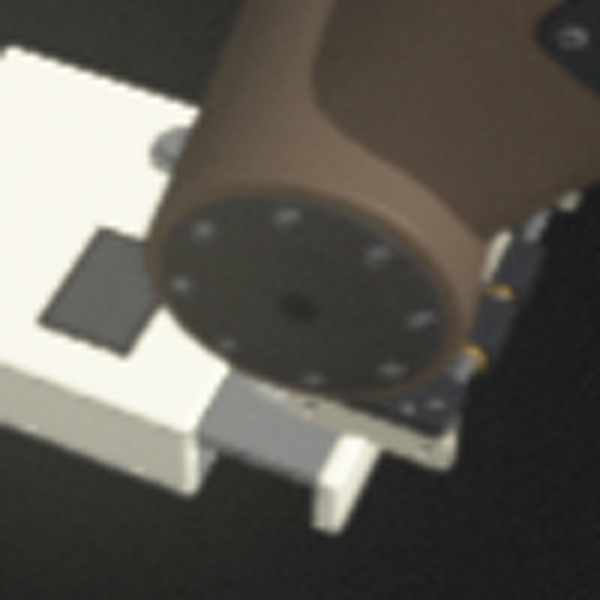

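Call:
play_rows:
  series: [0, -0.002, 0, 0, 0, -0.002, 0, 0, 0, -0.002, 0, 0, 0, -0.002, 0, 0, 0, -0.002, 0, 0]

```text
time_s: 15.75
tcp_pos: [0.5024, -0.0484, 0.0291]
eef_rot: [90.2, 89.9, -171.1]
contact_force: [-8.1, 0.1, 4.4]
gripper_width: 0.0008
```

Call:
play_rows:
  series: [0, -0.001, 0, 0, 0, -0.001, 0, 0, 0, -0.001, 0, 0, 0, -0.001, 0, 0, 0, -0.001, 0, 0]

```text
time_s: 16.17
tcp_pos: [0.5075, -0.0476, 0.0292]
eef_rot: [88.3, 90.0, -173.0]
contact_force: [-3.8, 0.0, 0.1]
gripper_width: 0.0005
```

Call:
play_rows:
  series: [0, -0.001, 0, 0, 0, -0.001, 0, 0, 0, -0.001, 0, 0, 0, -0.001, 0, 0, 0, -0.001, 0, 0]

```text
time_s: 16.58
tcp_pos: [0.513, -0.0467, 0.0292]
eef_rot: [-98.2, 90.0, 0.6]
contact_force: [-3.4, -0.9, 0.5]
gripper_width: 0.0004
```

Call:
play_rows:
  series: [0, -0.001, 0, 0, 0, -0.001, 0, 0, 0, -0.001, 0, 0, 0, -0.001, 0, 0, 0, -0.001, 0, 0]

```text
time_s: 17.0
tcp_pos: [0.5179, -0.046, 0.0292]
eef_rot: [-104.9, 90.0, -6.1]
contact_force: [-3.7, -0.8, 0.8]
gripper_width: 0.0
```

Call:
play_rows:
  series: [0, -0.001, 0, 0, 0, -0.001, 0, 0, 0, -0.001, 0, 0, 0, -0.001, 0, 0, 0, -0.001, 0, 0]

```text
time_s: 17.42
tcp_pos: [0.5228, -0.0452, 0.0292]
eef_rot: [-91.5, 90.0, 7.3]
contact_force: [-4.0, -1.8, 1.0]
gripper_width: 0.0005
```

Run:
```python
from h import *
st()
```

```text
casing xy [-0.0538 -0.0001] z 0.0292 push 4.24 t 17.4167
```

The first catch was felt (about 8 N, then back to about 4). From here I'll use fine steps and feel for the home catch.

Call:
play_rows:
  series: [0, -0.0003, 0, 0, 0, -0.0003, 0, 0, 0, -0.0003, 0, 0, 0, -0.0003, 0, 0, 0, -0.0003, 0, 0]

```text
time_s: 17.83
tcp_pos: [0.5242, -0.045, 0.0292]
eef_rot: [-105.2, 90.0, -6.4]
contact_force: [-2.5, -1.5, 0.2]
gripper_width: 0.0006
```

Call:
play_rows:
  series: [0, -0.0003, 0, 0, 0, -0.0003, 0, 0, 0, -0.0003, 0, 0, 0, -0.0003, 0, 0, 0, -0.0003, 0, 0]

```text
time_s: 18.25
tcp_pos: [0.5257, -0.0448, 0.0292]
eef_rot: [-143.0, 90.0, -44.2]
contact_force: [-3.5, -0.9, 1.2]
gripper_width: 0.0005
```

Run:
```python
from h import *
st()
c=capture("scene")
cv2.imwrite("pics/l.png",cv2.resize(c["img"][180:240,220:280],None,fx=10,fy=10,interpolation=cv2.INTER_CUBIC))
```

```text
casing xy [-0.0509 -0.0001] z 0.0292 push 3.61 t 18.25
```

View pics/l.png

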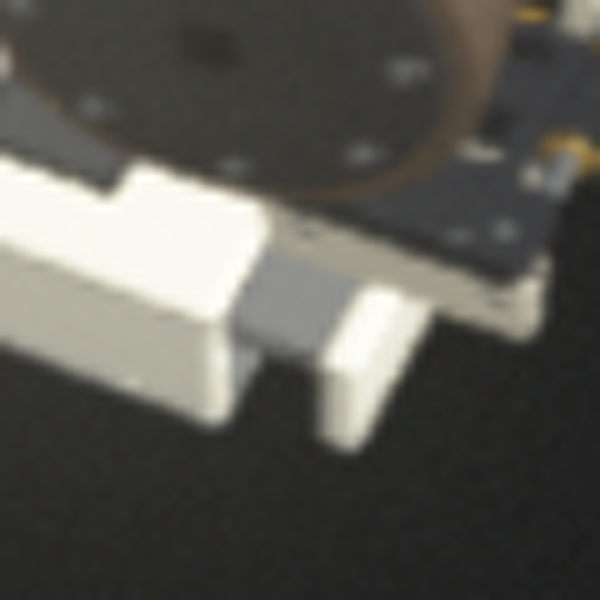

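Run:
```python
from h import *
c=np.load("scene4.npy",allow_pickle=True).item()
R=np.array([[np.cos(TH),np.sin(TH)],[-np.sin(TH),np.cos(TH)]])
for p,z in(((323,365),.0495),((353,385),.0495),((350,452),.0075),((215,325),.062),((212,428),0.0)):
    q=(np.array(p)+.5)/10-.5+[220,180];print(p,(R@(onz(c,q,z)[:2]-F)).round(4))
```

```text
(323, 365) [-0.0291  0.0899]
(353, 385) [-0.0397  0.0926]
(350, 452) [-0.0371  0.0884]
(215, 325) [0.0005 0.098 ]
(212, 428) [0.0054 0.0932]
```

Call:
play_rows:
  series: [0, -0.0003, 0, 0, 0, -0.0003, 0, 0, 0, -0.0003, 0, 0, 0, -0.0003, 0, 0, 0, -0.0003, 0, 0]

```text
time_s: 18.72
tcp_pos: [0.5272, -0.0446, 0.0292]
eef_rot: [90.4, 90.0, -170.8]
contact_force: [-3.6, -1.9, 0.9]
gripper_width: 0.0005
```

Call:
play_rows:
  series: [0, -0.0003, 0, 0, 0, -0.0003, 0, 0, 0, -0.0003, 0, 0, 0, -0.0003, 0, 0, 0, -0.0003, 0, 0]

```text
time_s: 19.13
tcp_pos: [0.5287, -0.0443, 0.0292]
eef_rot: [-96.6, 90.0, 2.1]
contact_force: [-3.2, -1.2, 1.2]
gripper_width: 0.0006
```

Call:
play_rows:
  series: [0, -0.0003, 0, 0, 0, -0.0003, 0, 0, 0, -0.0003, 0, 0, 0, -0.0003, 0, 0, 0, -0.0003, 0, 0]

```text
time_s: 19.55
tcp_pos: [0.5301, -0.0441, 0.0292]
eef_rot: [136.8, 90.0, -124.4]
contact_force: [-3.8, -2.3, 1.3]
gripper_width: 0.0004
```

Call:
play_rows:
  series: [0, -0.0003, 0, 0, 0, -0.0003, 0, 0, 0, -0.0003, 0, 0, 0, -0.0003, 0, 0, 0, -0.0003, 0, 0]

```text
time_s: 19.97
tcp_pos: [0.5317, -0.0439, 0.0292]
eef_rot: [-126.9, 90.0, -28.1]
contact_force: [-3.8, -2.0, 2.0]
gripper_width: 0.0008
```

Call:
play_rows:
  series: [0, -0.0003, 0, 0, 0, -0.0003, 0, 0, 0, -0.0003, 0, 0, 0, -0.0003, 0, 0, 0, -0.0003, 0, 0]

```text
time_s: 20.38
tcp_pos: [0.5331, -0.0437, 0.0292]
eef_rot: [-164.4, 90.0, -65.7]
contact_force: [-3.5, -2.4, 1.8]
gripper_width: 0.0003
```

Call:
play_rows:
  series: [0, -0.0003, 0, 0, 0, -0.0003, 0, 0, 0, -0.0003, 0, 0, 0, -0.0003, 0, 0, 0, -0.0003, 0, 0]

```text
time_s: 20.8
tcp_pos: [0.5346, -0.0435, 0.0292]
eef_rot: [-139.8, 90.0, -41.0]
contact_force: [-3.6, -2.0, 2.9]
gripper_width: 0.0009
```

Call:
play_rows:
  series: [0, -0.0003, 0, 0, 0, -0.0003, 0, 0, 0, -0.0003, 0, 0, 0, -0.0003, 0, 0, 0, -0.0003, 0, 0]

```text
time_s: 21.22
tcp_pos: [0.536, -0.0432, 0.0291]
eef_rot: [99.2, 90.0, -162.0]
contact_force: [-3.5, -2.8, 2.0]
gripper_width: 0.0003
```

Call:
play_rows:
  series: [0, -0.0003, 0, 0, 0, -0.0003, 0, 0, 0, -0.0003, 0, 0, 0, -0.0003, 0, 0, 0, -0.0003, 0, 0]

```text
time_s: 21.63
tcp_pos: [0.5376, -0.043, 0.0292]
eef_rot: [-147.4, 90.0, -48.6]
contact_force: [-4.5, -1.3, 1.9]
gripper_width: 0.0008
```

Call:
play_rows:
  series: [0, -0.0003, 0, 0, 0, -0.0003, 0, 0, 0, -0.0003, 0, 0, 0, -0.0003, 0, 0, 0, -0.0003, 0, 0]

```text
time_s: 22.05
tcp_pos: [0.5384, -0.0429, 0.0291]
eef_rot: [90.5, 89.9, -170.7]
contact_force: [-6.2, -2.0, 4.8]
gripper_width: 0.0005
```

Force is rising, so this is the home catch ramp. Smaller steps now.

Call:
play_rows:
  series: [0, -0.0002, 0, 0, 0, -0.0002, 0, 0, 0, -0.0002, 0, 0, 0, -0.0002, 0, 0, 0, -0.0002, 0, 0]

```text
time_s: 22.47
tcp_pos: [0.5391, -0.0427, 0.0291]
eef_rot: [89.4, 89.9, -171.8]
contact_force: [-7.6, -2.0, 5.3]
gripper_width: 0.0008
```

Call:
play_rows:
  series: [0, -0.0002, 0, 0, 0, -0.0002, 0, 0, 0, -0.0002, 0, 0, 0, -0.0002, 0, 0, 0, -0.0002, 0, 0]

```text
time_s: 22.88
tcp_pos: [0.5398, -0.0426, 0.029]
eef_rot: [89.2, 89.9, -172.0]
contact_force: [-7.4, -1.3, 5.8]
gripper_width: 0.0007
```

Call:
play_rows:
  series: [0, -0.0002, 0, 0, 0, -0.0002, 0, 0, 0, -0.0002, 0, 0, 0, -0.0002, 0, 0, 0, -0.0002, 0, 0]

```text
time_s: 23.3
tcp_pos: [0.5406, -0.0425, 0.029]
eef_rot: [88.9, 89.9, -172.4]
contact_force: [-7.7, -1.8, 5.6]
gripper_width: 0.0
```

Call:
play_rows:
  series: [0, -0.0002, 0, 0, 0, -0.0002, 0, 0, 0, -0.0002, 0, 0, 0, -0.0002, 0, 0, 0, -0.0002, 0, 0]

```text
time_s: 23.72
tcp_pos: [0.5413, -0.0424, 0.029]
eef_rot: [89.4, 89.8, -171.8]
contact_force: [-9.2, -1.7, 5.9]
gripper_width: 0.0002
```

Call:
play_rows:
  series: [0, -0.0002, 0, 0, 0, -0.0002, 0, 0, 0, -0.0002, 0, 0, 0, -0.0002, 0, 0, 0, -0.0002, 0, 0]

```text
time_s: 24.13
tcp_pos: [0.5431, -0.0421, 0.0289]
eef_rot: [88.2, 89.9, -173.1]
contact_force: [-5.1, -2.4, 2.5]
gripper_width: 0.0006
```

That was a click: the force fell from 9.2 to 5.1 N and the TCP jumped 1.8 mm. I'll go a bit further to feel the buffer.

Call:
play_rows:
  series: [0, -0.0002, 0, 0, 0, -0.0002, 0, 0, 0, -0.0002, 0, 0, 0, 0, 0, 0, 0, 0, 0, 0]

```text
time_s: 24.55
tcp_pos: [0.544, -0.042, 0.029]
eef_rot: [87.7, 89.9, -173.6]
contact_force: [-5.2, -2.6, 3.1]
gripper_width: 0.0003
```

Call:
play_rows:
  series: [0, -0.0002, 0, 0, 0, -0.0002, 0, 0, 0, -0.0002, 0, 0, 0, 0, 0, 0, 0, 0, 0, 0]

```text
time_s: 24.97
tcp_pos: [0.5448, -0.0418, 0.029]
eef_rot: [87.6, 90.0, -173.6]
contact_force: [-5.0, -1.8, 0.0]
gripper_width: 0.0004
```

Call:
play_rows:
  series: [0, -0.0002, 0, 0, 0, -0.0002, 0, 0, 0, -0.0002, 0, 0, 0, 0, 0, 0, 0, 0, 0, 0]

```text
time_s: 25.38
tcp_pos: [0.5458, -0.0417, 0.029]
eef_rot: [-39.8, 90.0, 58.9]
contact_force: [-3.4, -2.3, -0.8]
gripper_width: 0.0005
```

Call:
play_rows:
  series: [0, -0.0002, 0, 0, 0, -0.0002, 0, 0, 0, -0.0002, 0, 0, 0, 0, 0, 0, 0, 0, 0, 0]

```text
time_s: 25.8
tcp_pos: [0.5466, -0.0414, 0.0292]
eef_rot: [-77.1, 90.0, 21.6]
contact_force: [-2.6, -0.8, -2.2]
gripper_width: 0.0003
```

Call:
play_rows:
  series: [0, -0.0002, 0, 0, 0, -0.0002, 0, 0, 0, -0.0002, 0, 0, 0, 0, 0, 0, 0, 0, 0, 0]

```text
time_s: 26.22
tcp_pos: [0.5468, -0.0414, 0.0292]
eef_rot: [51.1, 90.0, 149.9]
contact_force: [-3.8, 0.4, -0.9]
gripper_width: 0.0003
```

Call:
play_rows:
  series: [0, -0.0002, 0, 0, 0, -0.0002, 0, 0, 0, -0.0002, 0, 0, 0, 0, 0, 0, 0, 0, 0, 0]

```text
time_s: 26.63
tcp_pos: [0.5476, -0.0413, 0.0292]
eef_rot: [-70.6, 90.0, 28.2]
contact_force: [-5.2, 1.0, 0.5]
gripper_width: 0.0005
```

Call:
play_rows:
  series: [0, -0.0002, 0, 0, 0, -0.0002, 0, 0, 0, -0.0002, 0, 0, 0, 0, 0, 0, 0, 0, 0, 0]

```text
time_s: 27.05
tcp_pos: [0.5482, -0.0413, 0.0292]
eef_rot: [-72.3, 90.0, 26.5]
contact_force: [-4.7, 2.0, 0.9]
gripper_width: 0.0005
```

Run:
```python
from h import *
st()
c=capture("scene");np.save("scene5.npy",c,allow_pickle=True)
cv2.imwrite("pics/m.png",cv2.resize(c["img"][180:240,220:280],None,fx=10,fy=10,interpolation=cv2.INTER_CUBIC))
```

```text
casing xy [-0.0282  0.    ] z 0.0292 push 4.31 t 27.05
```

View pics/m.png

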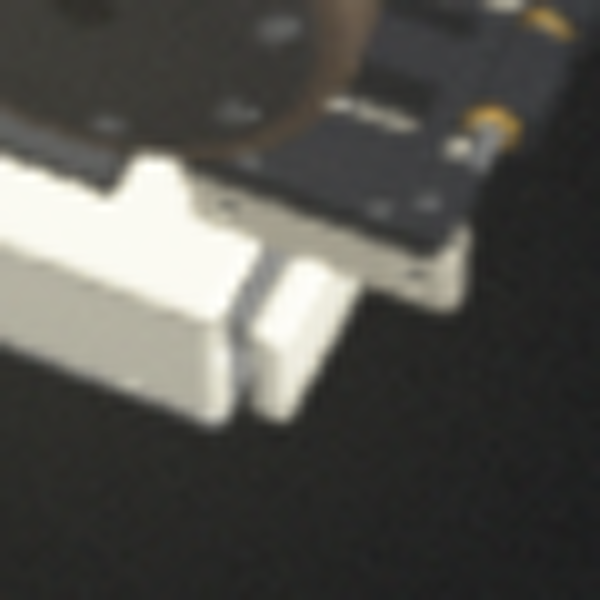

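Run:
```python
from h import *
c=np.load("scene5.npy",allow_pickle=True).item()
R=np.array([[np.cos(TH),np.sin(TH)],[-np.sin(TH),np.cos(TH)]])
for p,z in(((254,335),.0495),((286,350),.0495),((285,422),.0075)):
    q=(np.array(p)+.5)/10-.5+[220,180];print(p,(R@(onz(c,q,z)[:2]-F)).round(4))
```

```text
(254, 335) [-0.007   0.0887]
(286, 350) [-0.0174  0.0896]
(285, 422) [-0.0155  0.0868]
```

The panel is about 5 mm out and following the finger. I'll keep pushing gently to the buffer.

Call:
play_rows:
  series: [0, -0.0002, 0, 0, 0, -0.0002, 0, 0, 0, -0.0002, 0, 0, 0, 0, 0, 0, 0, 0, 0, 0]

```text
time_s: 27.52
tcp_pos: [0.5485, -0.0412, 0.0292]
eef_rot: [80.3, 90.0, 179.0]
contact_force: [-5.6, 2.3, 2.8]
gripper_width: 0.0007
```

Call:
play_rows:
  series: [0, -0.0002, 0, 0, 0, -0.0002, 0, 0, 0, -0.0002, 0, 0, 0, 0, 0, 0, 0, 0, 0, 0]

```text
time_s: 27.93
tcp_pos: [0.5486, -0.0412, 0.0292]
eef_rot: [86.9, 89.9, -174.3]
contact_force: [-6.8, 2.0, 3.5]
gripper_width: 0.0003
```

TCP moves 0.1 mm for 1.2 N, which is the 12 N/mm buffer. A little more to be sure, then back off slowly and watch.

Call:
play_rows:
  series: [0, -0.0003, 0, 0, 0, -0.0003, 0, 0, 0, -0.0003, 0, 0, 0, -0.0003, 0, 0, 0, 0, 0, 0]

```text
time_s: 28.35
tcp_pos: [0.5489, -0.0413, 0.029]
eef_rot: [91.1, 89.8, -170.2]
contact_force: [-9.1, 3.3, 5.6]
gripper_width: 0.0002
```

Call:
play_rows:
  series: [0, -0.0003, 0, 0, 0, -0.0003, 0, 0, 0, -0.0003, 0, 0, 0, 0, 0, 0, 0, 0, 0, 0]

```text
time_s: 28.77
tcp_pos: [0.5491, -0.0413, 0.0289]
eef_rot: [91.3, 89.8, -170.0]
contact_force: [-10.9, 0.9, 5.6]
gripper_width: 0.0001
```

Call:
play_rows:
  series: [0, 0.001, 0, 0, 0, 0.001, 0, 0, 0, 0.001, 0, 0, 0, 0.001, 0, 0, 0, 0.001, 0, 0]

```text
time_s: 29.18
tcp_pos: [0.5466, -0.0417, 0.0291]
eef_rot: [-113.6, 90.0, -14.8]
contact_force: [-1.7, -0.2, -2.0]
gripper_width: 0.0005
```

Call:
play_rows:
  series: [0, 0.001, 0, 0, 0, 0.001, 0, 0, 0, 0.001, 0, 0, 0, 0.001, 0, 0, 0, 0.001, 0, 0]

```text
time_s: 29.6
tcp_pos: [0.542, -0.0423, 0.0295]
eef_rot: [-91.2, 89.9, 7.6]
contact_force: [-0.9, -0.2, 0.6]
gripper_width: 0.0007
```

Call:
play_rows:
  series: [0, 0.002, 0, 0, 0, 0.002, 0, 0, 0, 0.002, 0, 0, 0, 0.002, 0, 0, 0, 0.002, 0, 0]

```text
time_s: 30.02
tcp_pos: [0.5314, -0.0439, 0.0292]
eef_rot: [-135.3, 90.0, -36.5]
contact_force: [0.9, -0.2, 0.2]
gripper_width: 0.0008
```

Run:
```python
from h import *
st()
c=capture("scene");np.save("scene6.npy",c,allow_pickle=True)
cv2.imwrite("pics/n.png",cv2.resize(c["img"][180:240,220:280],None,fx=10,fy=10,interpolation=cv2.INTER_CUBIC))
```

```text
casing xy [-0.0452 -0.0001] z 0.0292 push -0.83 t 30.0167
```

View pics/n.png

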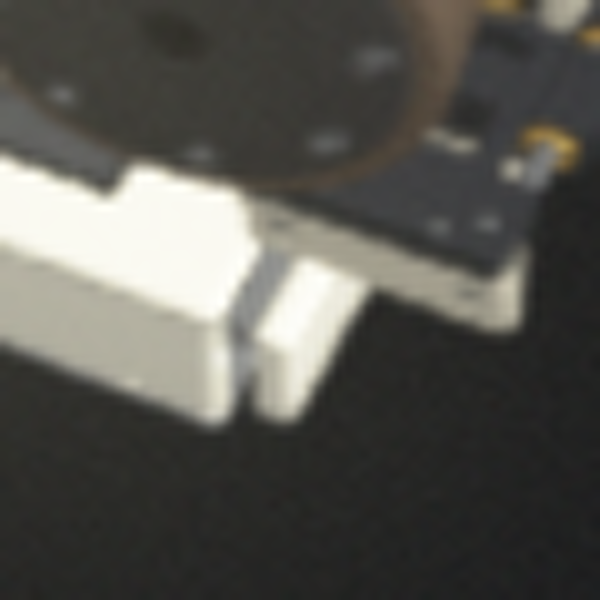

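The tray stays home: the gap is still about 6–7 mm, the finger has pulled away, and the contact force is near zero. I'll retreat, raise the arm and do a final check.

Call:
play_rows:
  series: [0, 0.015, 0, 0, 0, 0.015, 0, 0, 0, 0.015, 0, 0, -0.01, 0.01, 0, 0, -0.02, 0, 0, 0]

```text
time_s: 30.48
tcp_pos: [0.4732, -0.0531, 0.0575]
eef_rot: [90.0, 89.7, -171.3]
contact_force: [-0.9, 0.0, -0.0]
gripper_width: -0.0002
```

Call:
play_rows:
  series: [-0.03, 0, 0.01, 0, -0.03, 0, 0.02, 0, -0.03, 0, 0.03, 0, -0.03, 0, 0.04, 0, -0.03, 0, 0.04, 0]

```text
time_s: 30.9
tcp_pos: [0.4575, 0.0733, 0.2004]
eef_rot: [-66.4, 89.9, 32.3]
contact_force: [1.9, 0.1, 0.1]
gripper_width: 0.0006
```

Call:
play_rows:
  series: [0, 0, 0.03, 0, 0, 0, 0.02, 0, 0, 0, 0.01, 0, 0, 0, 0, 0, 0, 0, 0, 0]

```text
time_s: 31.32
tcp_pos: [0.4486, 0.1316, 0.1983]
eef_rot: [123.0, 90.0, -138.2]
contact_force: [0.2, 0.1, 0.7]
gripper_width: 0.0007
```

Run:
```python
from h import *
st()
for n in("scene","top"):
    c=capture(n);cv2.imwrite(f"pics/z_{n}.png",cv2.resize(c["img"],(800,600)))
    cv2.imwrite(f"pics/y_{n}.png",cv2.resize(c["img"][150:240,190:290],None,fx=6,fy=6,interpolation=cv2.INTER_CUBIC))
```

```text
casing xy [-0.1003  0.186 ] z 0.1983 push -0.24 t 31.3167
```

View pics/z_scene.png

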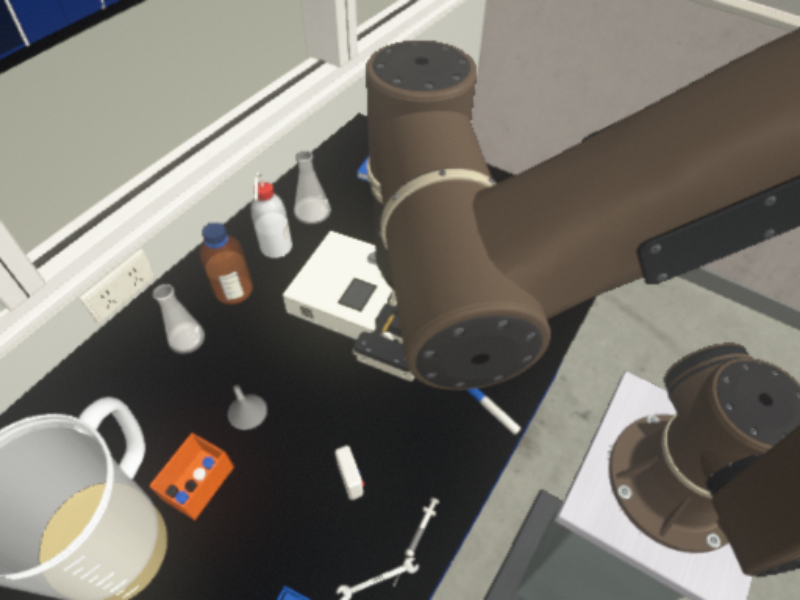

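View pics/y_scene.png

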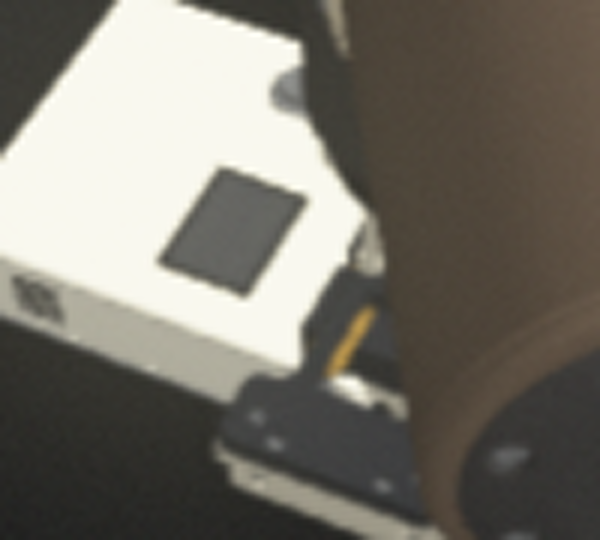

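View pics/z_top.png

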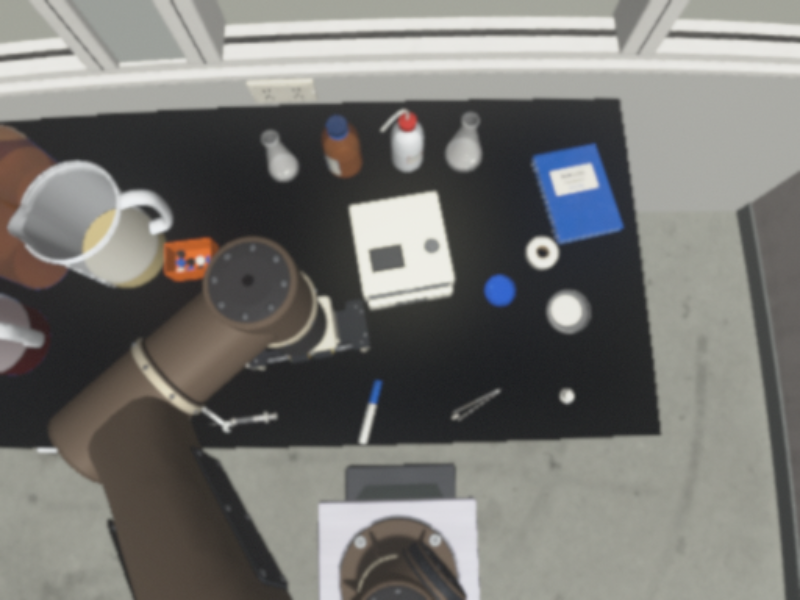

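The tray is held in, with its panel close to the casing at (410,295). The timer is in the same place, at (348,472) in the scene view, and the arm is clear. Handing in.

```bash
python3 -c "
from h import *
print(close_job())"
```

```text
the job is handed in; nothing more can be done
None
```

I handed the job in at about 31 s of the 72 s allowed, and as far as my checks show every step was met.

- **Release:** I pressed the button with about 4.5 N, and the tray sprang right out.
- **Dish:** I picked up the smaller clear dish and set it in the nest. It touched down at the nest's floor height, and the overlay put it within about 2 mm of the nest centre, lying flat.
- **Tray:** I pushed it in over the first catch (about 8 N) and the home catch (a peak of about 9–10 N, then a clear drop). I went on to the stiff buffer at about 11 N, then backed off. The largest push I read was about 11 N, sampled at the end of each call.

**Last checks:** The tray stayed about 6–7 mm out after I let go. The final top picture shows it held in with the arm clear. The timer is where it was in the scene picture.

**Not checked or slightly off:**
- The dish can't be seen once the tray is in, so its final position rests on the earlier view and the gentle push.
- The buffer came about 6 mm past the home catch's force peak, further than the 1.5 mm I first expected. The first catch's force peak also came a few millimetres before its holding point.
- The two cameras differed by 2–4 mm in y on the casing.

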